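Check that the bin lids have caught

ROBOT

A 7-joint arm with a two-finger parallel gripper is mounted at the origin on the work surface. World frame = base frame: x ahead of the robot, y to its left, z up, the work surface at z = 0. Lengths are in m, angles in degrees, forces in N, time in s.
With the tool pointing down it reaches from about 0.4 to 0.925 m from the base axis. Payload 4.1 kg.
Tool frame: the origin (TCP) lies midway between the tips of the shut fingers; the grasp point (between the pads) lies ctrl.pinch_z behind it (ctrl.pinch_z is the distance from the TCP to the grasp point, in m); y points along the fingers, z is the direction in which the jaws open and shut, and the axes are right-handed (so a half turn about y gives the same grasp; the last joint's range is limited). The gripper opens to 85 mm and grips with 20 to 120 N. Pads are 22 mm wide; open, the fingers measure 114 mm over their backs; the gripper's body (76 mm by 85 mm) begins 54 mm behind the grasp point. The pads swing forward as they close: fully open they stand 13 mm farther back than shut.
Start: joints at [-76.49, 22.827, 2.584, 88.041, -1.071, 69.15, -2.905], TCP at [0.214, 0.614, 0.211] pointing down, gripper open.
Joint ranges: [-161.44, 161.44], [-28.35, 127.94], [-78.24, 83.42], [0, 140.83], [-78.03, 258.03], [13.02, 114.36], [-168.23, 168.23]. Speed limits (degrees/s): [147.25, 147.25, 180, 180, 180, 180, 180].

INTERFACE

Orientations are given as a 3x3 rotation matrix whose columns are the frame's x, y, z axes.
In Python, from bench import ctrl gives the robot as it stands.
- The arm moves only by the shell command python3 -m handwheel 'ROWS' [FORCE]. ROWS is text: rows parted by semicolons, each of 7 numbers parted by spaces: the turn, a rotation vector about the tool's x, y, z in degrees, then the shift along the tool's x, y, z in mm, then the opening, from 0 (shut) to 1 (fully open). A call has 1 to 5 rows; each row shifts and turns the commanded pose from where the row before left it, along the tool's axes as they then stand; what a row does not reach is not made up. A row lasts 1/12 s, in which the tool goes at most 41.7 mm and 7.16 degrees, less where a joint would pass 70% of its speed; a pose out of reach is approached as far as the arm can. A call is refused whole if a number of a shift passes 41.7 or a number of a turn 7.16, either way. A call with a gripper value outside its range is refused whole. The fingers move at their own pace and stop on an object; FORCE is the grip in N (left out, the last holds). Time passes only in rows, so rows that do not move let the fingers close. It gives the time, the measured TCP pose, the force and the opening at its end, in the units of the state.
- ctrl.sense(): the state, without advancing time (a new reading comes with each control period).
- ctrl.get_image(name): name is "scene" or "top"; returns a dict with "pixels" (420x560x3 uint8, red, green, blue), "vertical_fov" (degrees; the focal length in pixels is half the picture's height over the tangent of half this angle, whatever the lens; pixels are square), "cx", "cy" (the principal point, pixels), "dist_coeffs" ([k1, k2, p1, p2, k3] as OpenCV has them; the pictures are not rectified), "world_from_camera" (4x4, takes a point from camera to world coordinates). Camera axes: x right, y up, looking along -z (the intrinsics and any distortion apply to the point x, -y, -z); pixel columns grow to the right and rows downward; lengths in m; the calibration is good to about 2 mm. A picture is of the moment at which its call begins. There is no depth.
- ctrl.job_done(): hands the job in, once; it reports no verdict.
Trained networks look in a picture, given as the dict that the camera call returned (one of the last four; its "shot" number tells which), for a name from the list of things; names that differ only in an ending like _2 or _b are one class to them, and where a whole thing is asked for, a point or a joint stands for the part that bears it (a point fixed in the world has none). Each returns a list of dicts, best first, with "conf" (0 to 1); they miss things now and then, are a little off and sometimes report something else, mostly with a low value. They report only what shows in the picture. A call takes as long as a camera call.
- ctrl.cut_out(picture, query): "region" (420x560 bool, what is visible of it) and "at" ([column, row] in pixels, amid what is visible of it).
The state is a dict: "time_s": time; "joint_pos": joint angles; "joint_vel": joint speeds; "joint_torque": joint torques, N m; "tool_pos": TCP position; "ee_rot": TCP orientation; "wrist_force": force on the tool from outside, world axes, zero at the start; "moment": the same for the moment, N m; "grip_width": finger opening in m.
Only numpy, scipy, OpenCV 4.12 (cv2) and the standard library are available. Lean on these libraries where they do the work, as an engineer would, in place of code of your own. Each camera call takes 0.05 s, during which the arm holds its last target.

TASK

The two steel ingredient bins have just been washed and their sloping lids dropped shut, but a lid can look shut without its catch having taken. Check the wider bin first, then the narrower one: tug the lid's sprung handle straight out, hard enough that the handle draws well out on its springs while the lid stays shut, and keep the tug on for a moment; if the lid gives instead, do not throw it wide open, press it firmly down until the catch takes and tug it again. Leave both lids shut and the other things on the counter where they are.

Things in the scene. Friction and masses are not known exactly. Their poses are not given: they have to be found in the camera images.
- big: Wider bin, fixed: steel box 200 mm deep, 200 wide, 230 high at the back, 115 at the front; front (-x) to the robot. Origin: centre of its underside; z up. White lid slopes down 30 deg to the front, hinged at the top back edge. A fixed steel rail, 12 mm thick, on posts beside the bin crosses it 172 mm above the handle bar and 20 mm behind it: the gripper must come in along the slant.
- big_grip (a point): Centre of the handle bar on the wider bin's lid: round steel bar 16 mm thick, 100 long across the bin, on two 10 mm stems 84 mm apart, 35 mm off the lid, 160 mm down the slope from the hinge. Axes: y along the bar, z square out of the lid (way to tug, leaning 30 deg from vertical to the front), x up the slope. 27 mm is free under the bar.
- big_pull (a joint): Travel of the wider bin's handle out of its lid on its springs: 0 at rest, stop at 0.008 m. It starts to move at about 3 N, is 4 mm out at 6 N, 8 mm at 9 N; more than 4 mm is a good tug. The handle also rocks up to 11 deg up and down the slope on its feet, with a light spring that centres it, so that it can be pulled straight while the lid swings.
- big_lid (a joint): Angle of the wider bin's lid: 0 shut, caught or not (both lie at the same height); grows as it opens, about -0.033 pressed right down. A lid not caught gives at 3 to 4 N at the handle (its weight) and lifts freely; a caught one has about 1 mm play at its front edge, then stays down however hard it is pulled.
- big_lid_front (a point): Middle of the front (lower) edge of the wider bin's lid, on its top face. To make the catch take, press on handle or lid: it sinks on a rubber bump; the catch takes 4 to 5 mm down at the handle (9 to 10 N there; it bottoms soon after, so 12 to 15 N is a sure press), then the lid springs back to 0. Falling shut does not do it, and pressing or pulling never undoes it. Axes as the handle's.
- small: Narrower bin, fixed: the same in all but its width, 140 mm; same lid, rail, springs and catch.
- small_grip (a point): Centre of the handle bar on the narrower bin's lid; the same handle and axes as the wider bin's.
- small_pull (a joint): Travel of the narrower bin's handle out of its lid, as for the wider one.
- small_lid (a joint): Angle of the narrower bin's lid, as for the wider one.
- small_lid_front (a point): Middle of the front edge of the narrower bin's lid, as for the wider one.
- shaker_mid (a point): Bystander: round steel shaker, 52 mm thick, 130 mm high, standing between the bins; point half-way up.
- tub_mid (a point): Bystander: white square lidded tub, 96 mm wide, 106 mm high; point half-way up.
- jar_mid (a point): Bystander: round glass jar with a white cap, 80 mm thick, 120 mm high; point half-way up.
- spoon: Bystander: steel spoon 200 mm long, lying on the counter in front of the bins.

How it is judged:
By the outcome, as a careful person would: the job done as asked, in the order asked, and still so for the second after the job is handed in, with the robot touching nothing.
It also fails if it takes over 72 s, if anything falls off the work surface, if the arm or the gripper's body presses on something with over 40 N, if the wrist force passes 120 N, or if a joint passes its speed limit or range.

## Working session

There is one attempt and no reset: what is moved stays moved. The work goes in short steps, Python scripts to look and compute and a shell command to move; the robot and the scene stay as the last step left them, time stands still between calls to the robot, and variables do not carry over. Pictures are saved under pics/ and viewed, and the job is handed in when it is done.

```bash
ls; mkdir -p pics; python3 - <<'E'
from bench import ctrl
import cv2,numpy as np
print(ctrl.pinch_z)
s=ctrl.sense();print({k:np.round(v,3).tolist() for k,v in s.items()})
for n in("scene","top"):
    p=ctrl.get_image(n);cv2.imwrite(f"pics/{n}0.png",p["pixels"][...,::-1])
    print(n,p["vertical_fov"],p["cx"],p["cy"],p["dist_coeffs"],np.round(p["world_from_camera"],3).tolist())
    for q in ["big","big_grip","small","small_grip","big_lid_front","small_lid_front","shaker_mid","tub_mid","jar_mid","spoon"]:
        try:
            r=ctrl.cut_out(p,q)
            for d in r[:2]: print(q,round(d["conf"],2),np.round(d["at"],1),d["region"].sum())
        except Exception as e: print(q,e)
E
```

```text
pics
0.0187
{'time_s': 0.0, 'joint_pos': [-76.487, 22.872, 2.581, 88.114, -1.072, 69.151, -2.905], 'joint_vel': [-0.002, -0.005, -0.032, 0.012, 0.015, 0.012, 0.038], 'joint_torque': [-0.0, -47.512, 1.365, -25.421, 0.012, 0.01, -0.0], 'tool_pos': [0.213, 0.613, 0.209], 'ee_rot': [[0.944, -0.001, 0.329], [-0.329, -0.002, 0.944], [0.0, -1.0, -0.002]], 'wrist_force': [0.034, -0.363, 0.269], 'moment': [-0.034, -0.004, 0.032], 'grip_width': 0.085}
scene 45.1347299655642 279.0627168238059 197.48560523927466 [-0.07785755  0.          0.          0.          0.        ] [[0.113, -0.853, 0.509, 1.38], [0.994, 0.092, -0.067, -0.091], [0.01, 0.513, 0.858, 1.516], [0.0, 0.0, 0.0, 1.0]]
big 0.77 [213.7 207.8] 5433
big_grip 0.62 [203.8 177.5] 173
small 0.67 [355.2 207.2] 4571
small_grip 0.52 [349.2 176.2] 156
big_lid_front 0.67 [205.4 200.3] 2589
small_lid_front 0.78 [357.6 197.5] 1784
shaker_mid 0.7 [357.4 206.9] 4420
shaker_mid 0.63 [273.3 206. ] 348
jar_mid 0.55 [424.3 189.5] 798
spoon 0.85 [260.5 182.4] 234
top 45.40183082434169 275.30239135990416 207.2035811804733 [-0.17734788  0.          0.          0.          0.        ] [[0.007, 0.998, -0.063, 0.516], [-1.0, 0.008, 0.003, -0.006], [0.004, 0.063, 0.998, 1.514], [0.0, 0.0, 0.0, 1.0]]
big 0.82 [345.3 224.6] 6111
big_grip 0.74 [360.7 245.8] 202
big_grip 0.38 [439.6 244.7] 1263
small 0.61 [181.7 206.2] 4927
small_grip 0.61 [179.5 227.5] 288
big_lid_front 0.71 [347.6 222.2] 5438
small_lid_front 0.8 [179.8 199.4] 4098
small_lid_front 0.44 [441.3 242.6] 1292
shaker_mid 0.52 [270.3 228.5] 239
tub_mid 0.76 [439.1 244.4] 1278
tub_mid 0.62 [182.5 205.3] 4992
jar_mid 0.71 [103.  227.3] 826
jar_mid 0.47 [358.5 243.7] 196
spoon 0.76 [279.6 290.1] 450
spoon 0.72 [181.1 225.9] 259
```

View pics/scene0.png

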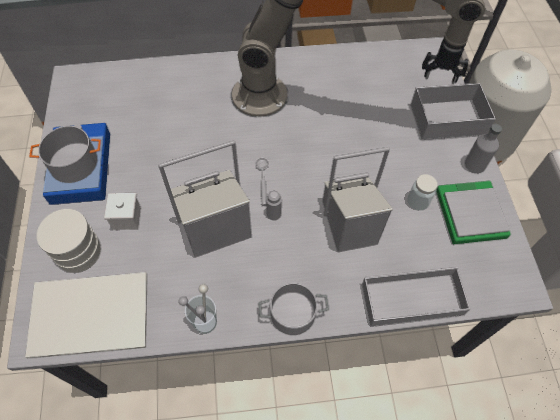

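View pics/top0.png

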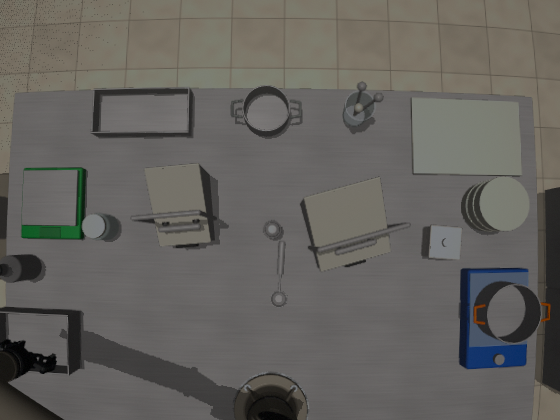

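The scene view shows the big bin around (213,208) and the small one around (355,207), with the shaker between them at (273,206) and the spoon at (262,180). In the top view, the big bin is around (345,225), yawed, and the small one around (180,205). I'll crop in for the details.

```bash
python3 - <<'E'
import cv2,numpy as np
t=cv2.imread("pics/top0.png");s=cv2.imread("pics/scene0.png")
def c(im,x,y,w=120,h=110): return cv2.resize(im[y:y+h,x:x+w],None,fx=3.3,fy=2.7*1.0*3.3/2.7*0.8,interpolation=cv2.INTER_CUBIC)
f=lambda im,x,y:cv2.resize(im[y:y+90,x:x+120],(400,300),interpolation=cv2.INTER_CUBIC)
cv2.imwrite("pics/crop0.png",np.vstack([np.hstack([f(t,295,180),f(t,125,160)]),np.hstack([f(s,160,140),f(s,300,145)])]))
E
```

```text
(no output)
```

View pics/crop0.png

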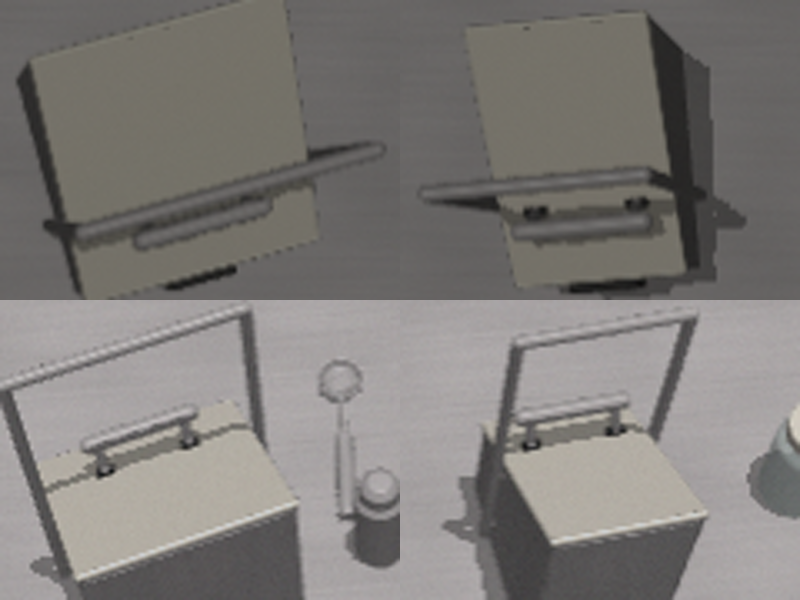

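The crops show both bars clearly, with the big bar at about (336,252)-(377,241) in top and the small one at (159,229)-(199,227). I'll fit each bin's pose from the bar ends and lid corners.

```bash
cat > h.py <<'E'
from bench import ctrl
import cv2,numpy as np
from scipy.optimize import least_squares
from scipy.spatial.transform import Rotation as R
def proj(p,X):
    M=np.linalg.inv(p["world_from_camera"]);f=p["pixels"].shape[0]/2/np.tan(np.radians(p["vertical_fov"])/2)
    X=np.atleast_2d(X)@M[:3,:3].T+M[:3,3];X=X*[1,-1,-1]
    K=np.array([[f,0,p["cx"]],[0,f,p["cy"]],[0,0,1]])
    return cv2.projectPoints(X,np.zeros(3),np.zeros(3),K,np.array(p["dist_coeffs"]))[0][:,0]
def slope(s,n,y,t=0.0): # s down slope from hinge, n above lid
    c,si=np.cos(np.pi/6),.5
    return np.array([.1-s*c-n*si,y,.23-s*si+n*c])
def world(q,l):
    c,s=np.cos(q[2]),np.sin(q[2]);l=np.atleast_2d(l)
    return np.c_[q[0]+c*l[:,0]-s*l[:,1],q[1]+s*l[:,0]+c*l[:,1],l[:,2]]
E
python3 - <<'E'
from h import *
T=ctrl.get_image("top");S=ctrl.get_image("scene")
D={"big":(.1,[(336.1,252.0),(376.6,241.5)],[(185.5,183.5),(219.1,173.6)],[(304,198.6),(381.4,179),(390.4,251.4),(320.5,269)],[(184,223.1),(248.5,200)]),
"small":(.07,[(159.5,229),(199.4,226.6)],[(336,178.9),(368.4,175.6)],[(145.1,168.4),(198.5,163.6),(210.8,241.6),(161,245.5)],[(345.9,218.5),(391.8,209.5)])}
L=.2/np.cos(np.pi/6)
for k,(w,tb,sb,tc,sc) in D.items():
    def res(q,full=False):
        t=q[3]
        b=[slope(.16,.035+t,.05),slope(.16,.035+t,-.05)]
        c=[slope(0,t,w),slope(0,t,-w),slope(L,t,-w),slope(L,t,w)]
        r1=proj(T,world(q,b))-tb; r2=proj(S,world(q,b[::-1]))-sb
        r3=proj(T,world(q,c))-tc; r4=proj(S,world(q,[c[1],c[0]]))-sc
        if full: return [np.round(x,1).tolist() for x in(r1,r2,r3,r4)]
        return np.r_[2*r1.ravel(),2*r2.ravel(),r3.ravel(),r4.ravel()]
    o=least_squares(res,[.6,-.2 if k=="big" else .2,0,0.0],loss="soft_l1")
    print(k,np.round(o.x,4),np.degrees(o.x[2]));[print(x) for x in res(o.x,True)]
    # triangulate ends freely
    for i in(0,1):
        f=lambda X:np.r_[(proj(T,X)-tb[i]).ravel(),(proj(S,X)-sb[1-i]).ravel()]
        u=least_squares(f,[.55,0,.18]);print("tri",np.round(u.x,4),np.round(u.fun,1))
    print("bar",world(o.x,[slope(.16,.035+o.x[3],0)]))
E
```

```text
big [ 0.5547 -0.2059  0.2731  0.008 ] 15.64925602534222
[[0.7, -0.3], [-3.8, 0.1]]
[[0.6, 0.0], [-2.6, -0.0]]
[[0.2, -0.3], [-2.8, -0.9], [-1.1, 0.4], [0.2, 2.2]]
[[-1.5, -0.8], [-0.6, 0.0]]
tri [ 0.4826 -0.1695  0.1857] [-1.  -0.1 -1.2 -0.1]
tri [ 0.5109 -0.2763  0.1902] [-1.3 -0.1 -1.5 -0.1]
bar [[ 0.49682394 -0.22207177  0.18724041]]
small [0.6035 0.2517 0.0827 0.0069] 4.736136355450591
[[0.5, -0.2], [-2.4, -0.6]]
[[-0.0, 1.5], [-1.9, -0.2]]
[[-0.4, 0.5], [-0.5, 0.9], [-2.0, 0.3], [-1.7, -0.1]]
[[-1.3, -1.8], [-1.2, -0.8]]
tri [0.5396 0.3007 0.1832] [-0.7 -0.1 -0.8  0.1]
tri [0.547  0.1926 0.1929] [-1.1 -0.1 -1.3  0.1]
bar [[0.54414915 0.24679942 0.18632562]]
```

```bash
cat >> h.py <<'E'
BAR={"big":(np.array([.497,-.2225,.187]),15.2),"small":(np.array([.5437,.2467,.187]),4.4)}
def axes(yaw):
    Z=R.from_euler('z',yaw,degrees=True).as_matrix()
    a=Z@[.5,0,-.8660254];u=Z@[.8660254,0,.5]
    return np.c_[np.cross(a,u),a,u]
def plan(target,rot,step=40,ang=6.9):
    s=ctrl.sense();p=np.array(s["tool_pos"]);A=np.array(s["ee_rot"])
    rv=R.from_matrix(A.T@rot).as_rotvec(degrees=True)
    n=int(max(np.ceil(np.linalg.norm(target-p)*1000/step),np.ceil(np.linalg.norm(rv)/ang),1))
    q=p.copy()
    for i in range(n):
        d=(target-p)/n
        Ai=A@R.from_rotvec(rv*i/n,degrees=True).as_matrix()
        print(*np.round(rv/n,1),*np.round(Ai.T@d*1000,1),end="; ")
        if i%5==4: print()
    print()
def st():
    s=ctrl.sense();print("t",s["time_s"],"pos",np.round(s["tool_pos"],4),"F",np.round(s["wrist_force"],1),"w",np.round(s["grip_width"],4),"j",np.round(s["joint_pos"],0))
    return s
E
python3 - <<'E'
from h import *
s=st();plan(np.array([.35,.35,.42]),np.array(s["ee_rot"]))
E
```

```text
t 1.2 pos [0.2136 0.614  0.2106] F [ 0.2 -1.   0.1] w 0.0855 j [-76.  23.   3.  88.  -1.  69.  -3.]
0.0 0.0 0.0 21.6 -20.9 -20.4; 0.0 0.0 0.0 21.6 -20.9 -20.4; 0.0 0.0 0.0 21.6 -20.9 -20.4; 0.0 0.0 0.0 21.6 -20.9 -20.4; 0.0 0.0 0.0 21.6 -20.9 -20.4; 
0.0 0.0 0.0 21.6 -20.9 -20.4; 0.0 0.0 0.0 21.6 -20.9 -20.4; 0.0 0.0 0.0 21.6 -20.9 -20.4; 0.0 0.0 0.0 21.6 -20.9 -20.4; 0.0 0.0 0.0 21.6 -20.9 -20.4;
```

```bash
python3 -m handwheel '0 0 0 5 -40 -5 1;0 0 0 22 -32 -20 1;0 0 0 22 -30 -20 1;0 0 0 22 -25 -20 1;0 0 0 22 -21 -20 1'; python3 -m handwheel '0 0 0 25 -20 -23 1;0 0 0 25 -15 -23 1;0 0 0 25 -15 -23 1;0 0 0 25 -10 -23 1;0 0 0 25 -5 -23 1'; python3 - <<'E'
from h import *
st();plan(np.array([.40,.0,.42]),axes(15.2))
E
```

```text
time_s: 1.62
tool_pos: [0.2734, 0.5039, 0.3591]
ee_rot: [[0.945, 0.001, 0.328], [-0.328, 0.003, 0.945], [0.0, -1.0, 0.003]]
wrist_force: [1.6, -0.5, -0.6]
grip_width: 0.0851
time_s: 2.03
tool_pos: [0.3539, 0.3537, 0.4236]
ee_rot: [[0.944, 0.002, 0.329], [-0.329, 0.003, 0.944], [0.001, -1.0, 0.003]]
wrist_force: [1.5, 0.0, 0.6]
grip_width: 0.0851
t 2.0333 pos [0.3539 0.3537 0.4236] F [1.5 0.  0.6] w 0.0851 j [-61.   2.  12.  88.  -0.  90.  21.]
2.7 5.4 -1.5 16.0 0.3 -31.9; 2.7 5.4 -1.5 18.9 -0.8 -30.2; 2.7 5.4 -1.5 21.7 -1.7 -28.2; 2.7 5.4 -1.5 24.4 -2.4 -26.0; 2.7 5.4 -1.5 26.8 -2.9 -23.4; 
2.7 5.4 -1.5 28.9 -3.2 -20.6; 2.7 5.4 -1.5 30.8 -3.4 -17.6; 2.7 5.4 -1.5 32.4 -3.3 -14.5; 2.7 5.4 -1.5 33.7 -3.1 -11.2; 2.7 5.4 -1.5 34.7 -2.7 -7.8;
```

```bash
python3 -m handwheel '2.7 5.4 -1.5 16 0 -32 1;2.7 5.4 -1.5 19 -1 -30 1;2.7 5.4 -1.5 22 -2 -28 1;2.7 5.4 -1.5 24 -2 -26 1;2.7 5.4 -1.5 27 -3 -23 1'; python3 -m handwheel '2.7 5.4 -1.5 29 -3 -20 1;2.7 5.4 -1.5 31 -3 -17 1;2.7 5.4 -1.5 32 -3 -14 1;2.7 5.4 -1.5 34 -3 -11 1;2.7 5.4 -1.5 35 -3 -8 1'; python3 - <<'E'
from h import *
st();A=axes(15.2);b=BAR["big"][0];plan(b-A[:,1]*(.14-.0187),A)
E
```

```text
time_s: 2.45
tool_pos: [0.3768, 0.1764, 0.4215]
ee_rot: [[0.678, 0.235, 0.696], [-0.732, 0.126, 0.67], [0.07, -0.964, 0.258]]
wrist_force: [0.4, -0.6, 0.5]
grip_width: 0.0857
time_s: 2.87
tool_pos: [0.3963, 0.0396, 0.4206]
ee_rot: [[0.36, 0.428, 0.829], [-0.932, 0.138, 0.334], [0.029, -0.893, 0.449]]
wrist_force: [-0.6, -0.3, 0.2]
grip_width: 0.0851
t 2.8667 pos [0.3963 0.0396 0.4206] F [-0.6 -0.3  0.2] w 0.0851 j [-23. -28.   8. 115.   3.  66.   6.]
0.4 0.8 -0.2 33.8 11.8 -14.5; 0.4 0.8 -0.2 34.0 11.8 -14.1; 0.4 0.8 -0.2 34.1 11.8 -13.7; 0.4 0.8 -0.2 34.3 11.8 -13.4; 0.4 0.8 -0.2 34.4 11.8 -13.0; 
0.4 0.8 -0.2 34.5 11.9 -12.6; 0.4 0.8 -0.2 34.7 11.9 -12.3; 0.4 0.8 -0.2 34.8 11.9 -11.9;
```

```bash
python3 -m handwheel '0.4 1.2 -0.2 34 12 -10 1;0.4 1.2 -0.2 34 12 -12 1;0.4 1.2 -0.2 34 12 -12 1;0.4 1.2 -0.2 34 12 -13 1;0.4 1.2 -0.2 34 12 -13 1'; python3 - <<'E'
from h import *
st();A=axes(15.2);b=BAR["big"][0];plan(b-A[:,1]*(.12-.0187),A)
E
```

```text
time_s: 3.28
tool_pos: [0.4278, -0.1319, 0.3428]
ee_rot: [[0.265, 0.464, 0.845], [-0.964, 0.13, 0.23], [-0.003, -0.876, 0.482]]
wrist_force: [0.9, -0.7, -0.4]
grip_width: 0.0856
t 3.2833 pos [ 0.4278 -0.1319  0.3428] F [ 0.9 -0.7 -0.4] w 0.0856 j [-23. -26.  33. 120.   2.  56.  26.]
0.3 0.0 -0.1 26.4 13.9 -9.9; 0.3 0.0 -0.1 26.4 13.9 -10.0; 0.3 0.0 -0.1 26.4 13.8 -10.0; 0.3 0.0 -0.1 26.4 13.8 -10.1;
```

```bash
python3 -m handwheel '0.3 0 -0.1 26 14 -10 1;0.3 0 -0.1 26 14 -10 1;0.3 0 -0.1 26 14 -10 1;0.3 0 -0.1 26 14 -10 1;0 0 0 0 0 0 1'; python3 - <<'E'
from h import *
s=st();A=axes(15.2);b=BAR["big"][0]
print(np.round(A.T@np.array(s["ee_rot"]),3))
print("err tool mm",A.T@(b-A[:,1]*(-.0187)-s["tool_pos"])*1000)
for n in("scene","top"):
    p=ctrl.get_image(n);cv2.imwrite(f"pics/{n}1.png",cv2.resize(p["pixels"][130:280,150:410],None,fx=3,fy=3,interpolation=cv2.INTER_CUBIC)[...,::-1])
E
```

```text
time_s: 3.7
tool_pos: [0.445, -0.2393, 0.2713]
ee_rot: [[0.251, 0.48, 0.841], [-0.968, 0.124, 0.218], [0.001, -0.869, 0.496]]
wrist_force: [-0.9, -0.4, 0.2]
grip_width: 0.0856
t 3.7 pos [ 0.445  -0.2393  0.2713] F [-0.9 -0.4  0.2] w 0.0856 j [-34. -20.  61. 120.  -4.  48.  46.]
[[ 1.     0.006  0.01 ]
 [-0.007  1.     0.005]
 [-0.01  -0.005  1.   ]]
err tool mm [ -2.58889914 118.96744263   5.11614632]
```

View pics/scene1.png

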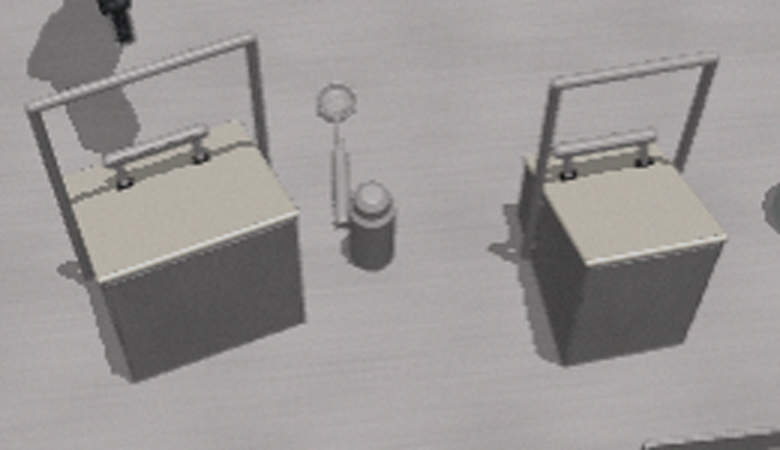

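View pics/top1.png

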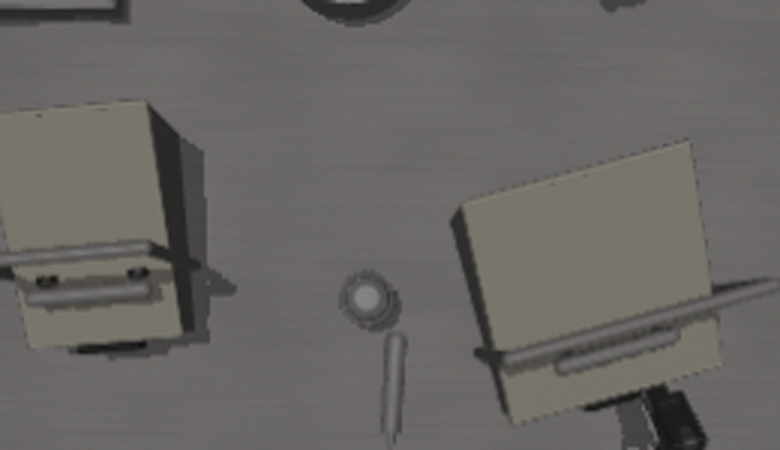

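The gripper sits in front of and above the big handle on the slant (scene (120,20), top (670,400) in the crops), clear of the rail. I'll advance.

```bash
python3 -m handwheel '0 0 0 -2.5 20 5 1;0.3 0.6 -0.4 0 20 0 1;0 0 0 0 20 0 1;0 0 0 0 0 0 1'; python3 - <<'E'
from h import *
s=st();A=axes(15.2);b=BAR["big"][0]
print(np.round(A.T@np.array(s["ee_rot"]),3))
print("err tool mm",A.T@(b-A[:,1]*(-.0187)-s["tool_pos"])*1000)
for n in("scene","top"):
    p=ctrl.get_image(n);cv2.imwrite(f"pics/{n}2.png",cv2.resize(p["pixels"][130:280,150:410],None,fx=3,fy=3,interpolation=cv2.INTER_CUBIC)[...,::-1])
E
```

```text
time_s: 4.13
tool_pos: [0.4807, -0.2168, 0.2232]
ee_rot: [[0.257, 0.484, 0.837], [-0.966, 0.127, 0.223], [0.002, -0.866, 0.5]]
wrist_force: [-0.2, 1.0, 0.4]
grip_width: 0.0855
t 4.1333 pos [ 0.4807 -0.2168  0.2232] F [-0.2  1.   0.4] w 0.0855 j [-47. -14.  73. 123. -10.  39.  50.]
[[ 1.     0.005  0.004]
 [-0.005  1.    -0.   ]
 [-0.004  0.     1.   ]]
err tool mm [ 9.75390404 57.16080978 -5.71458559]
```

View pics/scene2.png

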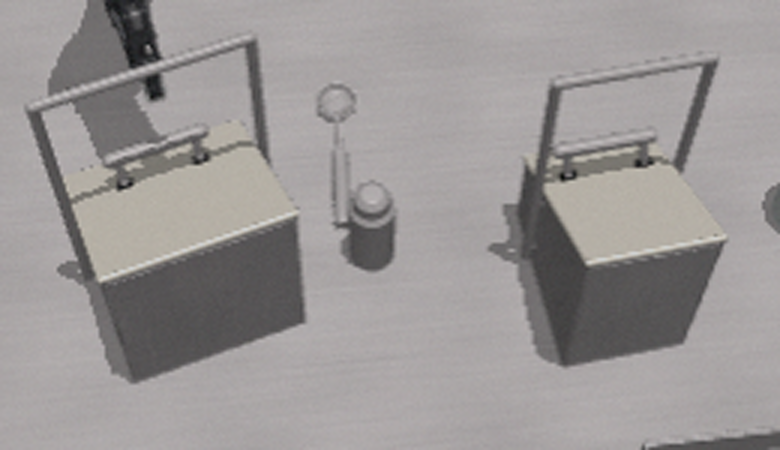

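View pics/top2.png

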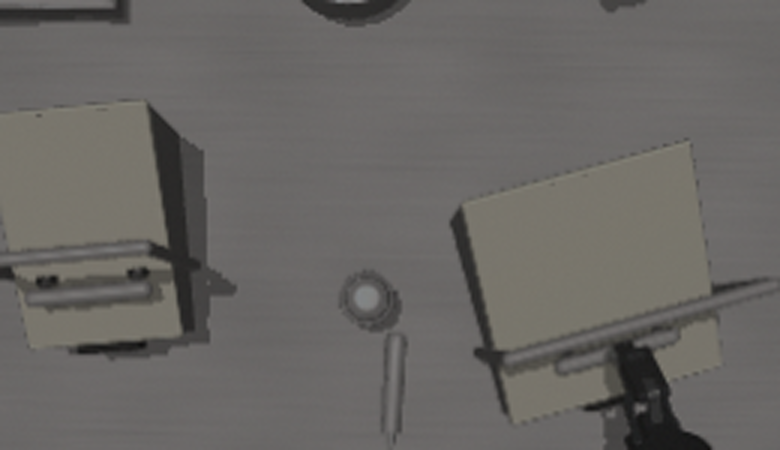

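```bash
python3 -m handwheel '0 0 0 0 0 0 1;0 0 0 0 0 0 1'; python3 - <<'E'
from h import *
s=st();A=axes(15.2);b=BAR["big"][0];print(np.round(s["joint_pos"],1),np.round(s["joint_vel"],1))
print(np.round(A.T@np.array(s["ee_rot"]),3))
print("err tool mm",A.T@(b-A[:,1]*(-.0187)-s["tool_pos"])*1000)
E
```

```text
time_s: 4.4
tool_pos: [0.4814, -0.2211, 0.2267]
ee_rot: [[0.251, 0.49, 0.835], [-0.968, 0.123, 0.219], [0.005, -0.863, 0.505]]
wrist_force: [-0.4, -0.2, -1.4]
grip_width: 0.0854
t 4.4 pos [ 0.4814 -0.2211  0.2267] F [-0.4 -0.2 -1.4] w 0.0854 j [-46. -15.  72. 123. -10.  39.  50.]
[-46.  -14.6  72.5 122.7  -9.8  39.3  49.8] [ 0.2 -0.   0.7  0.1 -0.1 -0.2  0.2]
[[ 1.     0.01   0.007]
 [-0.01   1.    -0.006]
 [-0.007  0.006  1.   ]]
err tool mm [ 5.49827318 60.44964914 -7.12187835]
```

```bash
python3 -m handwheel '0 0 0 3 10 -4 1;0.3 0 -0.5 2.5 10 -3 1;0 0 0 0 10 0 1;0 0 0 0 0 0 1;0 0 0 0 0 0 1'; python3 - <<'E'
from h import *
s=st();A=axes(15.2);b=BAR["big"][0];print(np.round(s["joint_pos"],1))
print(np.round(A.T@np.array(s["ee_rot"]),3))
print("err tool mm",A.T@(b-A[:,1]*(-.0187)-s["tool_pos"])*1000)
for n in("scene","top"):
    p=ctrl.get_image(n);cv2.imwrite(f"pics/{n}3.png",p["pixels"][...,::-1])
E
```

```text
time_s: 4.82
tool_pos: [0.4915, -0.2235, 0.1967]
ee_rot: [[0.248, 0.496, 0.832], [-0.969, 0.117, 0.219], [0.011, -0.86, 0.509]]
wrist_force: [0.4, 0.5, 0.1]
grip_width: 0.0854
t 4.8167 pos [ 0.4915 -0.2235  0.1967] F [0.4 0.5 0.1] w 0.0854 j [-58. -16.  83. 124.  -7.  34.  48.]
[-57.6 -16.3  83.2 124.2  -6.6  34.4  47.9]
[[ 1.     0.017  0.007]
 [-0.017  1.    -0.011]
 [-0.007  0.011  1.   ]]
err tool mm [ 4.64833554e-01  2.98744065e+01 -2.27495536e-02]
```

View pics/scene3.png

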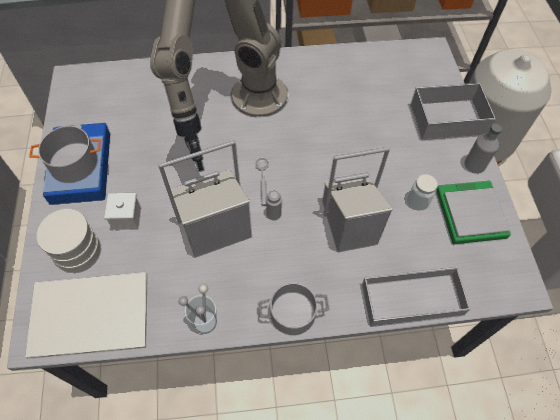

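The jaws are on line, but joint 3 is at its limit (83.2) with the elbow swung out. I'll back off and come in again with a less folded arm.

```bash
python3 -m handwheel '0 0 0 0 -15 0 1;0 0 0 0 -25 0 1;0 0 0 0 -30 0 1;0 0 0 0 -30 0 1;0 0 0 0 -10 0 1'; python3 - <<'E'
from h import *
s=st();print(np.round(s["joint_pos"],1))
Z=R.from_euler('z',15.2,degrees=True).as_matrix()
rot=Z@np.c_[[0,-1,0],[0,0,-1],[1,0,0]]
plan(np.array(s["tool_pos"])+[0,0,.16],rot)
E
```

```text
time_s: 5.33
tool_pos: [0.4363, -0.2403, 0.295]
ee_rot: [[0.241, 0.5, 0.832], [-0.97, 0.111, 0.215], [0.015, -0.859, 0.512]]
wrist_force: [0.7, 0.1, -1.0]
grip_width: 0.0849
t 5.3333 pos [ 0.4363 -0.2403  0.295 ] F [ 0.7  0.1 -1. ] w 0.0849 j [-29. -22.  55. 120.  -2.  49.  43.]
[-28.7 -21.8  54.8 119.5  -2.3  49.2  43.3]
-6.2 -0.2 0.2 0.5 -27.5 16.4; -6.2 -0.2 0.2 0.4 -29.1 13.3; -6.2 -0.2 0.2 0.3 -30.4 10.1; -6.2 -0.2 0.2 0.2 -31.3 6.8; -6.2 -0.2 0.2 0.1 -31.8 3.4;
```

```bash
python3 -m handwheel '-6.2 0 0 0 -27 16 1;-6.2 0 0 0 -29 13 1;-6.2 0 0 0 -30 10 1;-6.2 0 0 0 -31 7 1;-6.2 0 0 0 -32 3 1'; python3 - <<'E'
from h import *
s=st();print(np.round(s["joint_pos"],1))
E
python3 -m handwheel '0 0 0 0 0 30 1;0 0 0 0 0 40 1;0 0 0 0 0 40 1;0 0 0 0 0 40 1;0 0 0 0 0 10 1'; python3 - <<'E'
from h import *
s=st();print(np.round(s["joint_pos"],1))
E
```

```text
time_s: 5.75
tool_pos: [0.4366, -0.2352, 0.4521]
ee_rot: [[0.246, -0.008, 0.969], [-0.969, -0.014, 0.246], [0.012, -1.0, -0.011]]
wrist_force: [0.8, -1.5, 0.8]
grip_width: 0.0853
t 5.75 pos [ 0.4366 -0.2352  0.4521] F [ 0.8 -1.5  0.8] w 0.0853 j [-27.   2.  52.  85.  -0.  94.  39.]
[-27.4   1.8  52.2  85.2  -0.5  93.8  39. ]
time_s: 6.17
tool_pos: [0.5982, -0.1913, 0.4436]
ee_rot: [[0.254, -0.009, 0.967], [-0.967, -0.013, 0.253], [0.01, -1.0, -0.012]]
wrist_force: [-0.5, 1.6, -0.4]
grip_width: 0.0854
t 6.1667 pos [ 0.5982 -0.1913  0.4436] F [-0.5  1.6 -0.4] w 0.0854 j [-19.  23.  51.  68. -17.  97.  42.]
[-19.4  22.7  50.9  68.4 -16.7  96.6  42. ]
```

```bash
python3 -m handwheel '0 0 0 -10 0 -30 1;0 0 0 -30 0 -25 1;0 0 0 -40 0 -10 1;0 0 0 -40 0 0 1;0 0 0 -40 0 0 1'; python3 - <<'E'
from h import *
s=st();print(np.round(s["joint_pos"],1))
E
python3 -m handwheel '0 0 0 -40 0 0 1;0 0 0 -30 0 -10 1;0 0 0 0 0 -40 1;0 0 0 0 0 -20 1;0 0 0 0 0 0 1'; python3 - <<'E'
from h import *
s=st();print(np.round(s["joint_pos"],1))
E
```

```text
time_s: 6.58
tool_pos: [0.4881, -0.0565, 0.4467]
ee_rot: [[0.244, -0.005, 0.97], [-0.97, -0.012, 0.243], [0.011, -1.0, -0.008]]
wrist_force: [1.5, 0.5, -0.3]
grip_width: 0.0853
t 6.5833 pos [ 0.4881 -0.0565  0.4467] F [ 1.5  0.5 -0.3] w 0.0853 j [-46.   1.  48.  86.  -0.  93.  17.]
[-45.8   1.   48.2  86.2  -0.1  93.3  16.5]
time_s: 7.0
tool_pos: [0.4016, -0.0072, 0.4474]
ee_rot: [[0.247, -0.005, 0.969], [-0.969, -0.01, 0.247], [0.009, -1.0, -0.007]]
wrist_force: [0.5, -0.6, 0.9]
grip_width: 0.0851
t 7.0 pos [ 0.4016 -0.0072  0.4474] F [ 0.5 -0.6  0.9] w 0.0851 j [-53. -13.  37.  95.   8.  96.  -1.]
[-52.9 -13.2  37.2  95.2   8.5  95.8  -1.3]
```

```bash
python3 -m handwheel '0 0 0 -40 0 -10 1;0 0 0 -40 0 -10 1;0 0 0 -40 0 -10 1;0 0 0 -40 0 -10 1;0 0 0 -40 0 -10 1'; python3 - <<'E'
from h import *
s=st();print(np.round(s["joint_pos"],1))
E
python3 -m handwheel '0 0 0 0 0 30 1;0 0 0 0 0 40 1;0 0 0 0 0 40 1;0 0 0 0 0 30 1;0 0 0 0 0 0 1'; python3 - <<'E'
from h import *
s=st();print(np.round(s["joint_pos"],1))
E
```

```text
time_s: 7.42
tool_pos: [0.3057, 0.177, 0.4447]
ee_rot: [[0.245, -0.005, 0.97], [-0.969, -0.012, 0.245], [0.011, -1.0, -0.008]]
wrist_force: [1.0, 1.1, -0.3]
grip_width: 0.0853
t 7.4167 pos [0.3057 0.177  0.4447] F [ 1.   1.1 -0.3] w 0.0853 j [-59. -15.  16.  99.   4.  96. -29.]
[-58.8 -15.   15.7  99.1   4.3  96.  -29. ]
time_s: 7.83
tool_pos: [0.4468, 0.2108, 0.4408]
ee_rot: [[0.243, -0.005, 0.97], [-0.97, -0.018, 0.243], [0.016, -1.0, -0.009]]
wrist_force: [-0.4, 0.5, -0.5]
grip_width: 0.0854
t 7.8333 pos [0.4468 0.2108 0.4408] F [-0.4  0.5 -0.5] w 0.0854 j [-55.   2.  26.  86.  -0.  93. -16.]
[-55.5   1.9  25.8  85.9  -0.1  93.2 -15.7]
```

```bash
python3 -m handwheel '0 0 0 30 -2 25 1;0 0 0 40 0 10 1;0 0 0 40 0 10 1;0 0 0 40 0 10 1;0 0 0 40 0 10 1'; python3 - <<'E'
from h import *
s=st();print(np.round(s["joint_pos"],1))
E
python3 -m handwheel '0 0 0 40 0 10 1;0 0 0 40 0 10 1;0 0 0 40 0 0 1;0 0 0 20 0 0 1;0 0 0 0 0 0 1'; python3 - <<'E'
from h import *
s=st();print(np.round(s["joint_pos"],1))
E
```

```text
time_s: 8.25
tool_pos: [0.5527, 0.0399, 0.447]
ee_rot: [[0.246, -0.005, 0.969], [-0.969, -0.013, 0.246], [0.011, -1.0, -0.008]]
wrist_force: [1.1, 0.4, 0.5]
grip_width: 0.0855
t 8.25 pos [0.5527 0.0399 0.447 ] F [1.1 0.4 0.5] w 0.0855 j [-39.  10.  37.  78.  -5.  94.  11.]
[-39.3  10.   36.9  78.2  -5.3  94.1  11.1]
time_s: 8.67
tool_pos: [0.6054, -0.0965, 0.4478]
ee_rot: [[0.235, -0.007, 0.972], [-0.972, -0.017, 0.235], [0.015, -1.0, -0.011]]
wrist_force: [-0.2, -0.8, -0.3]
grip_width: 0.0853
t 8.6667 pos [ 0.6054 -0.0965  0.4478] F [-0.2 -0.8 -0.3] w 0.0853 j [-24.  18.  41.  70. -11.  96.  28.]
[-24.1  18.5  41.2  70.  -11.   95.9  28.1]
```

```bash
python3 -m handwheel '0 0 0 5 0 -37 1;0 0 0 8 0 -37 1;0 0 0 8 0 -37 1;0 0 0 8 0 -37 1;0 0 0 8 0 -37 1'; python3 -m handwheel '0 0 0 5 0 -37 1;0 0 0 -10 0 -37 1;0 0 0 -38 0 -10 1;0 0 0 -40 0 -6 1;0 0 0 -40 0 -6 1';python3 - <<'E'
from h import *
s=st();print(np.round(s["joint_pos"],1))
E
python3 -m handwheel '0 0 0 -40 0 -6 1;0 0 0 -40 0 -6 1;0 0 0 -40 0 -6 1;0 0 0 -40 0 -6 1;0 0 0 -40 0 -6 1';python3 - <<'E'
from h import *
s=st();print(np.round(s["joint_pos"],1))
E
```

```text
time_s: 9.08
tool_pos: [0.4341, -0.1702, 0.4502]
ee_rot: [[0.247, -0.006, 0.969], [-0.969, -0.013, 0.247], [0.011, -1.0, -0.009]]
wrist_force: [-0.0, 0.3, 1.0]
grip_width: 0.0854
time_s: 9.5
tool_pos: [0.3105, -0.0733, 0.4504]
ee_rot: [[0.245, -0.003, 0.969], [-0.969, -0.011, 0.245], [0.01, -1.0, -0.005]]
wrist_force: [1.7, 1.6, -0.4]
grip_width: 0.0855
t 9.5 pos [ 0.3105 -0.0733  0.4504] F [ 1.7  1.6 -0.4] w 0.0855 j [-30. -22.  22. 102.   9.  99.   6.]
[-30.2 -21.6  22.1 101.5   8.7  98.8   6. ]
time_s: 9.92
tool_pos: [0.2321, 0.1138, 0.4479]
ee_rot: [[0.247, -0.005, 0.969], [-0.969, -0.013, 0.247], [0.011, -1.0, -0.008]]
wrist_force: [0.8, 0.8, 0.2]
grip_width: 0.0854
t 9.9167 pos [0.2321 0.1138 0.4479] F [0.8 0.8 0.2] w 0.0854 j [-33. -24.  -2. 105.  -0.  99. -20.]
[-32.6 -23.9  -2.1 105.2  -0.4  99.2 -20.2]
```

```bash
python3 -m handwheel '0 0 0 -40 0 0 1;0 0 0 -40 0 0 1;0 0 0 -40 0 0 1;0 0 0 -30 0 10 1;0 0 0 0 0 30 1';python3 - <<'E'
from h import *
s=st();print(np.round(s["joint_pos"],1))
E
python3 -m handwheel '0 0 0 0 0 40 1;0 0 0 0 0 40 1;0 0 0 0 0 40 1;0 0 0 0 0 40 1;0 0 0 0 0 40 1';python3 - <<'E'
from h import *
s=st();print(np.round(s["joint_pos"],1))
E
```

```text
time_s: 10.33
tool_pos: [0.2298, 0.2733, 0.4463]
ee_rot: [[0.262, -0.006, 0.965], [-0.965, -0.011, 0.262], [0.009, -1.0, -0.008]]
wrist_force: [0.3, 1.0, 0.1]
grip_width: 0.0856
t 10.3333 pos [0.2298 0.2733 0.4463] F [0.3 1.  0.1] w 0.0856 j [-35. -13. -17.  98.  -4.  95. -36.]
[-35.  -12.8 -16.7  97.8  -3.5  95.1 -36.4]
time_s: 10.75
tool_pos: [0.4306, 0.3172, 0.4438]
ee_rot: [[0.247, -0.006, 0.969], [-0.969, -0.013, 0.247], [0.011, -1.0, -0.009]]
wrist_force: [0.3, 1.1, 0.5]
grip_width: 0.0855
t 10.75 pos [0.4306 0.3172 0.4438] F [0.3 1.1 0.5] w 0.0855 j [-32.   7. -11.  80.   2.  94. -28.]
[-31.5   7.  -11.1  79.8   1.6  94.1 -28.1]
```

```bash
python3 -m handwheel '0 0 0 25 0 15 1;0 0 0 40 0 10 1;0 0 0 40 0 10 1;0 0 0 40 0 10 1;0 0 0 40 0 5 1'; python3 -m handwheel '0 0 0 40 0 5 1;0 0 0 40 0 0 1;0 0 0 40 0 0 1;0 0 0 40 0 0 1;0 0 0 40 0 -5 1';python3 -m handwheel '0 0 0 40 0 -5 1;0 0 0 40 0 -5 1;0 0 0 40 0 -5 1;0 0 0 20 0 -5 1;0 0 0 0 0 0 1';python3 - <<'E'
from h import *
s=st();print(np.round(s["joint_pos"],1))
A=axes(15.2);b=BAR["big"][0];plan(b-A[:,1]*(.15-.0187),A)
E
```

```text
time_s: 11.17
tool_pos: [0.5243, 0.1484, 0.4453]
ee_rot: [[0.248, -0.006, 0.969], [-0.969, -0.013, 0.247], [0.011, -1.0, -0.009]]
wrist_force: [0.9, 0.2, -0.4]
grip_width: 0.0854
time_s: 11.58
tool_pos: [0.5733, -0.0452, 0.4477]
ee_rot: [[0.248, -0.005, 0.969], [-0.969, -0.012, 0.248], [0.01, -1.0, -0.008]]
wrist_force: [0.7, -0.1, 0.0]
grip_width: 0.0852
time_s: 12.0
tool_pos: [0.5866, -0.1918, 0.4491]
ee_rot: [[0.237, -0.007, 0.972], [-0.971, -0.016, 0.237], [0.014, -1.0, -0.011]]
wrist_force: [-1.2, -0.3, -0.2]
grip_width: 0.0855
t 12.0 pos [ 0.5866 -0.1918  0.4491] F [-1.2 -0.3 -0.2] w 0.0855 j [ 6. 16. 11. 69. -2. 96. 30.]
[ 5.6 15.9 11.  68.7 -2.  95.8 29.8]
5.1 -0.2 0.2 1.4 25.0 -26.4; 5.1 -0.2 0.2 1.4 22.6 -28.5; 5.1 -0.2 0.2 1.3 19.9 -30.4; 5.1 -0.2 0.2 1.3 17.2 -32.1; 5.1 -0.2 0.2 1.2 14.2 -33.5; 
5.1 -0.2 0.2 1.1 11.2 -34.6;
```

```bash
python3 - <<'E'
from h import *
A=axes(15.2)
s=st();rot=np.array(s["ee_rot"])@R.from_rotvec([15,0,0],degrees=True).as_matrix()
plan(np.array([.455,-.23,.41]),rot)
E
```

```text
t 12.0 pos [ 0.5866 -0.1918  0.4491] F [-1.2 -0.3 -0.2] w 0.0855 j [ 6. 16. 11. 69. -2. 96. 30.]
3.7 0.0 0.0 1.3 10.2 -34.1; 3.7 0.0 0.0 1.3 7.9 -34.7; 3.7 0.0 0.0 1.3 5.6 -35.2; 3.7 0.0 0.0 1.3 3.3 -35.5;
```

```bash
python3 -m handwheel '3 0 0 1 5 -34 1;4 0 0 1 6 -35 1;4 0 0 1 6 -35 1;4 0 0 1 4 -35 1;0 0 0 0 0 0 1';python3 - <<'E'
from h import *
s=st();print(np.round(s["joint_pos"],1))
A=axes(15.2);b=BAR["big"][0];plan(b-A[:,1]*(.11-.0187),A)
E
```

```text
time_s: 12.42
tool_pos: [0.4443, -0.2256, 0.4118]
ee_rot: [[0.236, 0.237, 0.942], [-0.972, 0.054, 0.23], [0.004, -0.97, 0.243]]
wrist_force: [-1.2, -1.2, -0.6]
grip_width: 0.0855
t 12.4167 pos [ 0.4443 -0.2256  0.4118] F [-1.2 -1.2 -0.6] w 0.0855 j [12. -5. 15. 97. -8. 77. 42.]
[12.2 -5.5 14.9 97.3 -7.8 77.3 41.9]
4.0 -0.3 0.2 2.5 35.7 -7.3; 4.0 -0.3 0.2 2.6 35.1 -9.8; 4.0 -0.3 0.2 2.6 34.4 -12.2; 4.0 -0.3 0.2 2.7 33.4 -14.6;
```

```bash
python3 -m handwheel '4 -0.3 0.2 2.5 30 -7 1;4 -0.3 0.2 2.5 35 -10 1;4 -0.3 0.2 2.5 35 -12 1;4 -0.3 0.2 2.5 33 -14 1;0 0 0 0 5 0 1';python3 -m handwheel '0 0 0 0 0 0 1'; python3 - <<'E'
from h import *
s=st();print(np.round(s["joint_pos"],1))
A=axes(15.2);b=BAR["big"][0]
print(np.round(A.T@np.array(s["ee_rot"]),3))
print("err tool mm",A.T@(b-A[:,1]*(-.0187)-s["tool_pos"])*1000)
E
```

```text
time_s: 12.83
tool_pos: [0.4595, -0.2269, 0.2612]
ee_rot: [[0.268, 0.475, 0.838], [-0.963, 0.141, 0.228], [-0.01, -0.868, 0.496]]
wrist_force: [-2.8, 1.7, -3.1]
grip_width: 0.0852
time_s: 12.92
tool_pos: [0.4673, -0.229, 0.2705]
ee_rot: [[0.271, 0.485, 0.832], [-0.963, 0.136, 0.234], [0.0, -0.864, 0.503]]
wrist_force: [-0.6, -0.7, 0.3]
grip_width: 0.0852
t 12.9167 pos [ 0.4673 -0.229   0.2705] F [-0.6 -0.7  0.3] w 0.0852 j [ 13.  -5.  23. 119. -29.  50.  68.]
[ 13.4  -4.6  22.7 118.5 -28.8  49.9  67.8]
[[ 1.    -0.004 -0.008]
 [ 0.004  1.    -0.004]
 [ 0.008  0.004  1.   ]]
err tool mm [  1.55396766 106.14657551 -15.45826498]
```

```bash
python3 -m handwheel '0 0 0 1 15 -8 1;0 0 0 0.5 20 -7 1;0 0 0 0 20 0 1;0 0 0 0 12 0 1;0 0 0 0 0 0 1';python3 -m handwheel '0 0 0 0 0 0 1;0 0 0 0 0 0 1'; cat > chk.py <<'E'
import sys
from h import *
k,n=sys.argv[1],sys.argv[2] if len(sys.argv)>2 else None
s=st();b,y=BAR[k];A=axes(y)
print("rotvec err(tool,deg)",np.round(R.from_matrix(np.array(s["ee_rot"]).T@A).as_rotvec(degrees=True),2))
print("grasp->bar err, bin axes (-along bar, in, up slope) mm",np.round(A.T@(b-A[:,1]*(-.0187)-s["tool_pos"])*1000,1), "F bin axes",np.round(A.T@np.array(s["wrist_force"]),1))
if n:
    ims=[]
    for c in("scene","top"):
        p=ctrl.get_image(c);u,v=proj(p,b)[0];u,v=int(u),int(v)
        x0,y0=u-50,v-60
        ims.append(cv2.resize(p["pixels"][y0:y0+120,x0:x0+100],(400,480),interpolation=cv2.INTER_CUBIC)[...,::-1]);print(c,"crop origin",x0,y0,"scale 4")
    cv2.imwrite(f"pics/{n}.png",np.hstack(ims))
E
python3 chk.py big c4
```

```text
time_s: 13.33
tool_pos: [0.4942, -0.2262, 0.2105]
ee_rot: [[0.276, 0.492, 0.826], [-0.961, 0.133, 0.242], [0.009, -0.861, 0.509]]
wrist_force: [0.0, -0.4, 0.2]
grip_width: 0.0853
time_s: 13.5
tool_pos: [0.4923, -0.2283, 0.2115]
ee_rot: [[0.272, 0.494, 0.826], [-0.962, 0.13, 0.239], [0.01, -0.86, 0.511]]
wrist_force: [-0.0, -0.0, -0.1]
grip_width: 0.0855
t 13.5 pos [ 0.4923 -0.2283  0.2115] F [-0.  -0.  -0.1] w 0.0855 j [ 13.   1.  23. 122. -37.  42.  76.]
rotvec err(tool,deg) [-0.72  0.8   0.22]
grasp->bar err, bin axes (-along bar, in, up slope) mm [-4.4 42.9 -7. ] F bin axes [ 0.   0.  -0.1]
scene crop origin 151 118 scale 4
top crop origin 305 186 scale 4
```

View pics/c4.png

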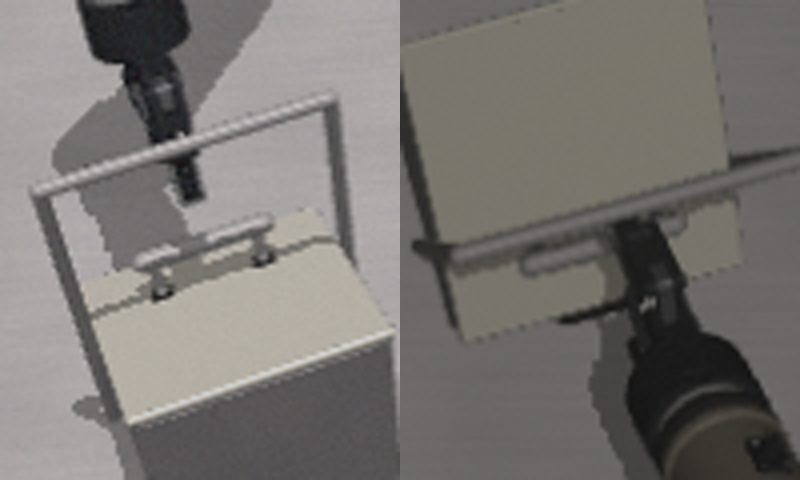

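The jaws straddle the bar line from above the front, in both views. I'll go in and close lightly.

```bash
python3 -m handwheel '-0.7 0.8 0.2 -2 10 -4 1;0 0 0 -2 11 -3 1;0 0 0 0 11 0 1;0 0 0 0 10 0 1;0 0 0 0 0 0 1';python3 -m handwheel '0 0 0 0 0 0 1;0 0 0 0 0 0 1';python3 chk.py big c5
```

```text
time_s: 14.02
tool_pos: [0.5026, -0.2182, 0.1662]
ee_rot: [[0.262, 0.476, 0.839], [-0.965, 0.134, 0.225], [-0.006, -0.869, 0.495]]
wrist_force: [-1.3, 0.2, 0.0]
grip_width: 0.0854
time_s: 14.18
tool_pos: [0.503, -0.2199, 0.1685]
ee_rot: [[0.26, 0.48, 0.838], [-0.966, 0.132, 0.224], [-0.003, -0.868, 0.497]]
wrist_force: [-0.5, -0.1, 0.5]
grip_width: 0.0855
t 14.1833 pos [ 0.503  -0.2199  0.1685] F [-0.5 -0.1  0.5] w 0.0855 j [ 12.   6.  22. 123. -42.  38.  79.]
rotvec err(tool,deg) [ 0.18 -0.19 -0.1 ]
grasp->bar err, bin axes (-along bar, in, up slope) mm [ 0.9 -0.6  3.7] F bin axes [-0.  -0.6 -0.2]
scene crop origin 151 118 scale 4
top crop origin 305 186 scale 4
```

View pics/c5.png

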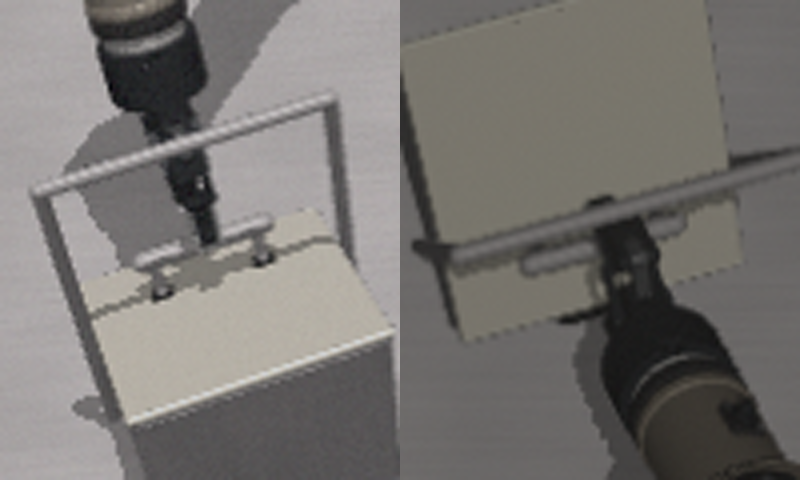

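```bash
python3 -m handwheel '0 0 0 0 0 3.5 1;0 0 0 0 0 0 0.4;0 0 0 0 0 0 0.3;0 0 0 0 0 0 0.2' 40;python3 chk.py big;python3 -m handwheel '0 0 0 0 0 0 0;0 0 0 0 0 0 0;0 0 0 0 0 0 0;0 0 0 0 0 0 0' 40;python3 chk.py big c6
```

```text
time_s: 14.62
tool_pos: [0.506, -0.2189, 0.1701]
ee_rot: [[0.261, 0.479, 0.838], [-0.965, 0.132, 0.225], [-0.003, -0.868, 0.497]]
wrist_force: [-0.4, -0.4, 0.2]
grip_width: 0.0518
t 14.6167 pos [ 0.506  -0.2189  0.1701] F [-0.4 -0.4  0.2] w 0.0518 j [ 12.   6.  22. 123. -41.  38.  79.]
rotvec err(tool,deg) [ 0.17 -0.15 -0.11]
grasp->bar err, bin axes (-along bar, in, up slope) mm [ 1.2 -0.8  0.1] F bin axes [ 0.3 -0.4 -0.3]
time_s: 14.95
tool_pos: [0.5061, -0.2188, 0.1701]
ee_rot: [[0.261, 0.48, 0.838], [-0.965, 0.133, 0.225], [-0.003, -0.867, 0.498]]
wrist_force: [-0.8, 0.9, 2.0]
grip_width: 0.0125
t 14.95 pos [ 0.5061 -0.2188  0.1701] F [-0.8  0.9  2. ] w 0.0125 j [ 12.   6.  22. 123. -41.  38.  79.]
rotvec err(tool,deg) [ 0.16 -0.16 -0.13]
grasp->bar err, bin axes (-along bar, in, up slope) mm [ 1.2 -0.8  0. ] F bin axes [-1.1 -2.   0.6]
scene crop origin 151 118 scale 4
top crop origin 305 186 scale 4
```

View pics/c6.png

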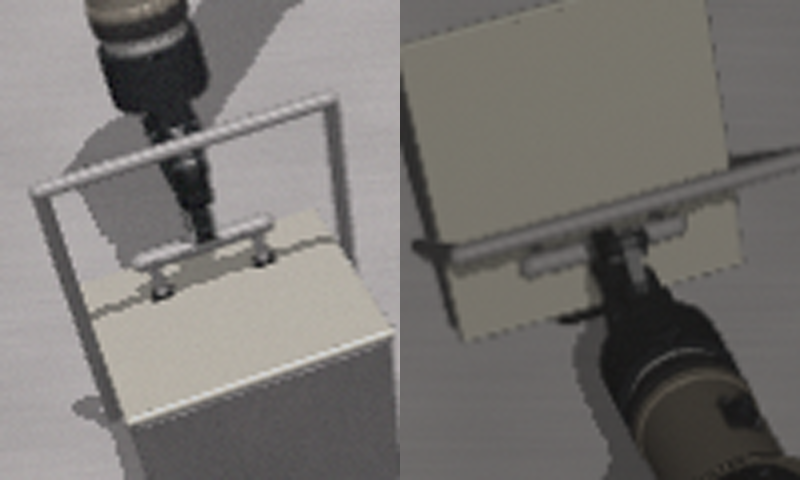

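```bash
python3 -m handwheel '0 0 0 0 0 0 0;0 0 0 0 0 0 0;0 0 0 0 0 0 0' 40;python3 chk.py big
```

```text
time_s: 15.3
tool_pos: [0.5061, -0.2189, 0.1701]
ee_rot: [[0.261, 0.48, 0.838], [-0.965, 0.132, 0.225], [-0.003, -0.867, 0.498]]
wrist_force: [-0.3, 0.6, 2.0]
grip_width: 0.0127
t 15.3 pos [ 0.5061 -0.2189  0.1701] F [-0.3  0.6  2. ] w 0.0127 j [ 12.   6.  22. 123. -41.  38.  79.]
rotvec err(tool,deg) [ 0.16 -0.16 -0.11]
grasp->bar err, bin axes (-along bar, in, up slope) mm [ 1.1 -0.8  0. ] F bin axes [-0.7 -1.8  0.9]
```

```bash
python3 -m handwheel '0 0 0 0 -1.5 0 0;0 0 0 0 -1.5 0 0;0 0 0 0 0 0 0;0 0 0 0 0 0 0';python3 chk.py big;python3 -m handwheel '0 0 0 0 -1.5 0 0;0 0 0 0 -1.5 0 0;0 0 0 0 0 0 0;0 0 0 0 0 0 0';python3 chk.py big
```

```text
time_s: 15.63
tool_pos: [0.5047, -0.2191, 0.1724]
ee_rot: [[0.261, 0.479, 0.838], [-0.965, 0.132, 0.225], [-0.003, -0.868, 0.497]]
wrist_force: [2.6, 0.1, -2.4]
grip_width: 0.0121
t 15.6333 pos [ 0.5047 -0.2191  0.1724] F [ 2.6  0.1 -2.4] w 0.0121 j [ 12.   5.  22. 123. -41.  39.  78.]
rotvec err(tool,deg) [ 0.18 -0.15 -0.11]
grasp->bar err, bin axes (-along bar, in, up slope) mm [1.2 1.9 0.1] F bin axes [0.6 3.3 1. ]
time_s: 15.97
tool_pos: [0.503, -0.2195, 0.175]
ee_rot: [[0.261, 0.479, 0.838], [-0.965, 0.132, 0.225], [-0.003, -0.868, 0.497]]
wrist_force: [5.1, 0.8, -3.8]
grip_width: 0.0127
t 15.9667 pos [ 0.503  -0.2195  0.175 ] F [ 5.1  0.8 -3.8] w 0.0127 j [ 12.   5.  22. 123. -40.  39.  78.]
rotvec err(tool,deg) [ 0.19 -0.16 -0.12]
grasp->bar err, bin axes (-along bar, in, up slope) mm [1.3 5.  0.3] F bin axes [0.6 5.8 2.5]
```

```bash
python3 -m handwheel '0 0 0 0 -1.5 0 0;0 0 0 0 -1.5 0 0;0 0 0 0 0 0 0;0 0 0 0 0 0 0';python3 chk.py big c7
```

```text
time_s: 16.3
tool_pos: [0.5016, -0.2199, 0.1773]
ee_rot: [[0.261, 0.479, 0.838], [-0.965, 0.132, 0.225], [-0.003, -0.868, 0.497]]
wrist_force: [5.9, 0.1, -5.5]
grip_width: 0.0124
t 16.3 pos [ 0.5016 -0.2199  0.1773] F [ 5.9  0.1 -5.5] w 0.0124 j [ 12.   5.  22. 123. -40.  39.  78.]
rotvec err(tool,deg) [ 0.21 -0.16 -0.12]
grasp->bar err, bin axes (-along bar, in, up slope) mm [1.3 7.8 0.4] F bin axes [1.5 7.6 2.2]
scene crop origin 151 118 scale 4
top crop origin 305 186 scale 4
```

View pics/c7.png

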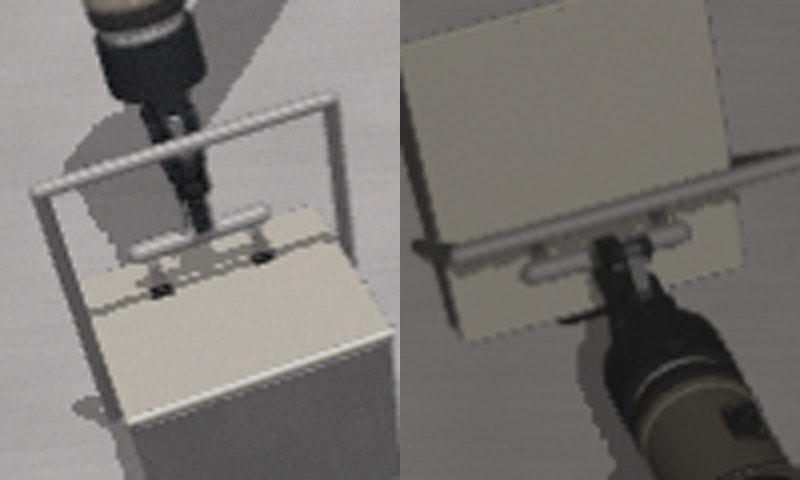

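The force rises with the draw (7.6 N at 8 mm of tool travel). The bar has lifted in both views and the lid edge hasn't moved, so the big lid is caught. I'll pull a touch more and hold.

```bash
python3 -m handwheel '0 0 0 0 -1 0 0;0 0 0 0 0 0 0;0 0 0 0 0 0 0;0 0 0 0 0 0 0;0 0 0 0 0 0 0';python3 chk.py big;python3 -m handwheel '0 0 0 0 0 0 0;0 0 0 0 0 0 0;0 0 0 0 0 0 0;0 0 0 0 0 0 0;0 0 0 0 0 0 0';python3 -m handwheel '0 0 0 0 0 0 0;0 0 0 0 0 0 0;0 0 0 0 0 0 0;0 0 0 0 0 0 0;0 0 0 0 0 0 0';python3 chk.py big
```

```text
time_s: 16.82
tool_pos: [0.5011, -0.2201, 0.1781]
ee_rot: [[0.261, 0.479, 0.838], [-0.965, 0.132, 0.225], [-0.003, -0.868, 0.497]]
wrist_force: [6.6, -0.1, -6.0]
grip_width: 0.0125
t 16.8167 pos [ 0.5011 -0.2201  0.1781] F [ 6.6 -0.1 -6. ] w 0.0125 j [ 12.   5.  22. 123. -40.  39.  78.]
rotvec err(tool,deg) [ 0.22 -0.16 -0.12]
grasp->bar err, bin axes (-along bar, in, up slope) mm [1.3 8.7 0.5] F bin axes [1.9 8.3 2.5]
time_s: 17.23
tool_pos: [0.5011, -0.2201, 0.178]
ee_rot: [[0.261, 0.479, 0.838], [-0.965, 0.132, 0.225], [-0.003, -0.868, 0.497]]
wrist_force: [6.2, -0.3, -5.3]
grip_width: 0.0122
time_s: 17.65
tool_pos: [0.5011, -0.22, 0.178]
ee_rot: [[0.261, 0.479, 0.838], [-0.965, 0.132, 0.225], [-0.003, -0.868, 0.497]]
wrist_force: [6.3, -0.4, -6.1]
grip_width: 0.0127
t 17.65 pos [ 0.5011 -0.22    0.178 ] F [ 6.3 -0.4 -6.1] w 0.0127 j [ 12.   5.  22. 123. -40.  39.  78.]
rotvec err(tool,deg) [ 0.22 -0.16 -0.12]
grasp->bar err, bin axes (-along bar, in, up slope) mm [1.3 8.6 0.5] F bin axes [2.  8.3 2.1]
```

```bash
python3 -m handwheel '0 0 0 0 3 0 0;0 0 0 0 3 0 0;0 0 0 0 2.5 0 0;0 0 0 0 0 0 0;0 0 0 0 0 0 0.5';python3 -m handwheel '0 0 0 0 0 0 0.7;0 0 0 0 0 0 1;0 0 0 0 0 0 1;0 0 0 0 0 0 1;0 0 0 0 0 0 1';python3 chk.py big c8
```

```text
time_s: 18.07
tool_pos: [0.5046, -0.2191, 0.171]
ee_rot: [[0.261, 0.478, 0.838], [-0.965, 0.133, 0.225], [-0.004, -0.868, 0.496]]
wrist_force: [-0.2, -0.1, 0.2]
grip_width: 0.0228
time_s: 18.48
tool_pos: [0.5049, -0.2191, 0.1712]
ee_rot: [[0.261, 0.479, 0.838], [-0.965, 0.132, 0.225], [-0.003, -0.868, 0.497]]
wrist_force: [0.3, 0.4, 0.3]
grip_width: 0.0831
t 18.4833 pos [ 0.5049 -0.2191  0.1712] F [0.3 0.4 0.3] w 0.0831 j [ 12.   6.  22. 123. -41.  39.  79.]
rotvec err(tool,deg) [ 0.19 -0.18 -0.12]
grasp->bar err, bin axes (-along bar, in, up slope) mm [1.2 0.7 0.5] F bin axes [-0.3 -0.1  0.5]
scene crop origin 151 118 scale 4
top crop origin 305 186 scale 4
```

View pics/c8.png

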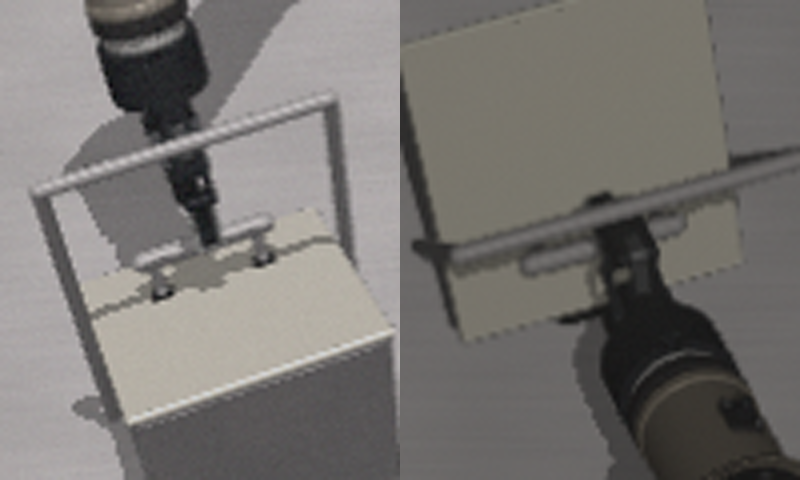

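```bash
python3 -m handwheel '0 0 0 0 -15 0 1;0 0 0 0 -25 0 1;0 0 0 0 -30 0 1;0 0 0 0 -30 0 1;0 0 0 0 -30 0 1';python3 - <<'E'
from h import *
st();b,y=BAR["small"];A=axes(y)
plan(np.array([.42,.03,.34]),R.from_euler('z',9,degrees=True).as_matrix()@axes(0))
E
```

```text
time_s: 19.0
tool_pos: [0.4418, -0.2363, 0.2849]
ee_rot: [[0.261, 0.479, 0.838], [-0.965, 0.132, 0.225], [-0.004, -0.868, 0.497]]
wrist_force: [1.2, 0.6, -0.3]
grip_width: 0.0854
t 19.0 pos [ 0.4418 -0.2363  0.2849] F [ 1.2  0.6 -0.3] w 0.0854 j [ 14.  -7.  24. 118. -26.  53.  66.]
0.0 0.7 -0.5 -37.6 -3.3 9.8; 0.0 0.7 -0.5 -37.7 -3.6 9.4; 0.0 0.7 -0.5 -37.8 -3.9 8.9; 0.0 0.7 -0.5 -37.8 -4.2 8.4; 0.0 0.7 -0.5 -37.9 -4.5 7.9; 
0.0 0.7 -0.5 -38.0 -4.8 7.4; 0.0 0.7 -0.5 -38.0 -5.1 6.9;
```

```bash
python3 -m handwheel '0 0 0 -10 -25 -20 1;0 0 0 -36 -10 -5 1;0 0 0 -38 0 0 1;0 0.7 -0.5 -38 0 0 1;0 0.7 -0.5 -38 0 0 1';python3 -m handwheel '0 0.7 -0.5 -38 0 5 1;0 0.7 -0.5 -38 0 10 1;0 0.7 -0.5 -38 0 15 1;0 0.7 -0.5 -38 0 15 1;0 0.7 -0.5 -38 0 15 1'; python3 - <<'E'
from h import *
st();b,y=BAR["small"];A=axes(y)
plan(b-A[:,1]*(.13-.0187),A)
E
```

```text
time_s: 19.42
tool_pos: [0.3631, -0.0906, 0.3026]
ee_rot: [[0.23, 0.485, 0.844], [-0.973, 0.115, 0.199], [-0.0, -0.867, 0.498]]
wrist_force: [0.8, 1.0, 0.2]
grip_width: 0.0855
time_s: 19.83
tool_pos: [0.3964, 0.0668, 0.3232]
ee_rot: [[0.177, 0.475, 0.862], [-0.984, 0.089, 0.152], [-0.004, -0.875, 0.483]]
wrist_force: [0.7, 0.5, 1.2]
grip_width: 0.0853
t 19.8333 pos [0.3964 0.0668 0.3232] F [0.7 0.5 1.2] w 0.0853 j [  7. -28. -16. 127. -11.  51.   6.]
0.2 0.8 -0.5 -26.1 15.7 14.4; 0.2 0.8 -0.5 -26.4 15.5 14.0; 0.2 0.8 -0.5 -26.7 15.3 13.6; 0.2 0.8 -0.5 -27.1 15.1 13.2; 0.2 0.8 -0.5 -27.4 14.9 12.7; 
0.2 0.8 -0.5 -27.7 14.7 12.3;
```

```bash
python3 -m handwheel '0.2 0.8 -0.5 -26 12 20 1;0.2 0.8 -0.5 -26 15 14 1;0.2 0.8 -0.5 -27 15 13 1;0.2 0.8 -0.5 -27 15 12 1;0.2 0.8 -0.5 -27 15 10 1';python3 -m handwheel '0.2 0.8 -0.5 -27 10 8 1;0 0 0 0 0 0 1;0 0 0 0 0 0 1';python3 chk.py small c9
```

```text
time_s: 20.25
tool_pos: [0.4725, 0.2128, 0.2942]
ee_rot: [[0.095, 0.497, 0.863], [-0.996, 0.047, 0.082], [0.0, -0.866, 0.499]]
wrist_force: [1.5, -0.3, -0.0]
grip_width: 0.0855
time_s: 20.5
tool_pos: [0.4808, 0.241, 0.2888]
ee_rot: [[0.083, 0.498, 0.863], [-0.997, 0.04, 0.072], [0.001, -0.866, 0.5]]
wrist_force: [0.6, -0.9, 0.6]
grip_width: 0.0855
t 20.5 pos [0.4808 0.241  0.2888] F [ 0.6 -0.9  0.6] w 0.0855 j [ 22. -11. -57. 118.   9.  43. -37.]
rotvec err(tool,deg) [ 0.03  0.34 -0.1 ]
grasp->bar err, bin axes (-along bar, in, up slope) mm [ -0.9 138.4   3.7] F bin axes [ 1.  -0.3  0.8]
scene crop origin 301 117 scale 4
top crop origin 128 167 scale 4
```

View pics/c9.png

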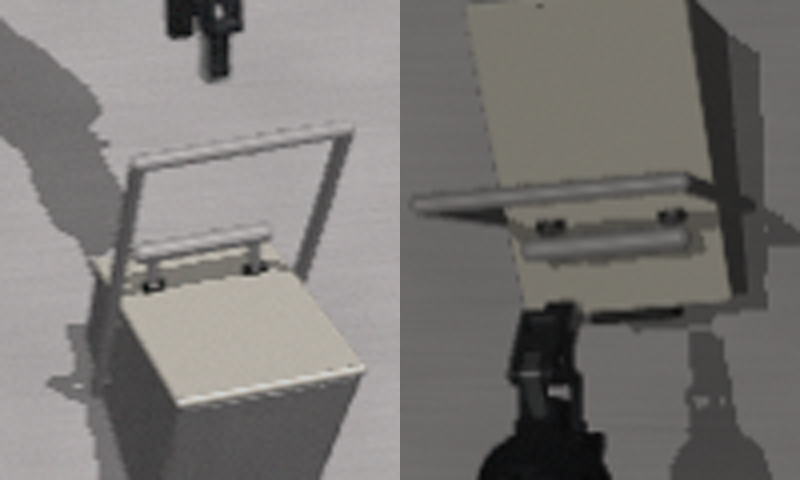

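```bash
python3 -m handwheel '0 0.3 0 0 15 2 1;0 0 0 0 20 2 1;0 0 0 0 20 0 1;0 0 0 0 15 0 1;0 0 0 0 0 0 1';python3 -m handwheel '0 0 0 0 0 0 1';python3 chk.py small
```

```text
time_s: 21.02
tool_pos: [0.5197, 0.2378, 0.2274]
ee_rot: [[0.069, 0.495, 0.866], [-0.998, 0.034, 0.06], [0.0, -0.868, 0.496]]
wrist_force: [-0.3, -1.8, -0.3]
grip_width: 0.0853
time_s: 21.1
tool_pos: [0.5198, 0.2398, 0.2298]
ee_rot: [[0.071, 0.498, 0.864], [-0.997, 0.036, 0.062], [-0.0, -0.867, 0.499]]
wrist_force: [0.1, 0.9, -0.2]
grip_width: 0.0855
t 21.1 pos [0.5198 0.2398 0.2298] F [ 0.1  0.9 -0.2] w 0.0855 j [ 27.   1. -66. 119.  30.  39. -55.]
rotvec err(tool,deg) [ 0.08 -0.28  0.14]
grasp->bar err, bin axes (-along bar, in, up slope) mm [-5.1 68.  -0.3] F bin axes [-0.9  0.3  0. ]
```

Joint 3 is heading for its limit again (-66), so I'll back out and come in over the top, with the arm stretched, which worked on the first bin.

```bash
python3 -m handwheel '0 0 0 0 -20 0 1;0 0 0 0 -25 0 1;0 0 0 0 -30 0 1;0 0 0 10 -15 -15 1;0 0 0 30 -10 -15 1';python3 -m handwheel '0 0 0 38 -5 -15 1;0 0 0 38 -5 -15 1;0 0 0 38 0 -15 1;0 0 0 38 0 -10 1;0 0 0 38 0 -5 1';python3 - <<'E'
from h import *
st()
E
python3 -m handwheel '0 0 0 38 0 0 1;0 0 0 38 0 0 1;0 0 0 0 0 0 1';python3 - <<'E'
from h import *
s=st();rot=R.from_euler('z',4.4,degrees=True).as_matrix()@np.c_[[0,-1,0],[0,0,-1],[1,0,0]]
plan(np.array([.44,s["tool_pos"][1],.46]),rot)
E
```

```text
time_s: 21.52
tool_pos: [0.4473, 0.2011, 0.3087]
ee_rot: [[0.081, 0.509, 0.857], [-0.997, 0.045, 0.068], [-0.004, -0.859, 0.511]]
wrist_force: [0.5, -0.0, -1.2]
grip_width: 0.0855
time_s: 21.93
tool_pos: [0.4027, 0.0011, 0.282]
ee_rot: [[0.075, 0.504, 0.861], [-0.997, 0.04, 0.063], [-0.002, -0.863, 0.505]]
wrist_force: [1.2, -0.2, 0.5]
grip_width: 0.0854
t 21.9333 pos [0.4027 0.0011 0.282 ] F [ 1.2 -0.2  0.5] w 0.0854 j [ 10. -27. -11. 133.  -9.  44.   8.]
time_s: 22.18
tool_pos: [0.4099, -0.0803, 0.2832]
ee_rot: [[0.062, 0.506, 0.86], [-0.998, 0.035, 0.052], [-0.004, -0.862, 0.507]]
wrist_force: [-0.3, 0.7, 0.9]
grip_width: 0.0854
t 22.1833 pos [ 0.4099 -0.0803  0.2832] F [-0.3  0.7  0.9] w 0.0854 j [  9. -24.   2. 131. -10.  44.  20.]
-6.1 -0.2 -0.0 0.2 -27.4 23.1; -6.1 -0.2 -0.0 0.3 -29.7 20.1; -6.1 -0.2 -0.0 0.4 -31.7 16.8; -6.1 -0.2 -0.0 0.4 -33.3 13.3; -6.1 -0.2 -0.0 0.4 -34.5 9.7;
```

```bash
python3 -m handwheel '-6 0 0 -15 -32 12 1;-6 0 0 -20 -34 10 1;-6 0 0 -20 -34 10 1;-6 0 0 -10 -34 10 1;-6 0 0 0 -32 10 1';python3 - <<'E'
from h import *
st()
E
python3 -m handwheel '0 0 0 -5 -5 30 1;0 0 0 -25 0 30 1;0 0 0 -35 0 20 1;0 0 0 -38 0 15 1;0 0 0 -38 0 10 1';python3 - <<'E'
from h import *
st()
E
```

```text
time_s: 22.6
tool_pos: [0.4014, -0.0065, 0.4567]
ee_rot: [[0.079, 0.011, 0.997], [-0.997, 0.004, 0.079], [-0.003, -1.0, 0.011]]
wrist_force: [-0.1, 0.4, 0.5]
grip_width: 0.0854
t 22.6 pos [ 0.4014 -0.0065  0.4567] F [-0.1  0.4  0.5] w 0.0854 j [ 11.  -9. -13.  93.  -2.  94.   2.]
time_s: 23.02
tool_pos: [0.4974, 0.1403, 0.4586]
ee_rot: [[0.073, 0.01, 0.997], [-0.997, 0.005, 0.073], [-0.004, -1.0, 0.011]]
wrist_force: [0.6, 0.8, -0.4]
grip_width: 0.0854
t 23.0167 pos [0.4974 0.1403 0.4586] F [ 0.6  0.8 -0.4] w 0.0854 j [  1.   5. -23.  81.   2.  94. -18.]
```

```bash
python3 -m handwheel '0 0 0 -30 0 20 1;0 0 0 -35 0 5 1;0 0 0 -30 0 -10 1;4 0 0 -5 0 -25 1;4 0 0 0 5 -20 1';python3 - <<'E'
from h import *
st();b,y=BAR["small"];A=axes(y)
plan(b-A[:,1]*(.12-.0187),A,step=30)
E
```

```text
time_s: 23.43
tool_pos: [0.4591, 0.2401, 0.4509]
ee_rot: [[0.08, 0.147, 0.986], [-0.997, 0.018, 0.078], [-0.006, -0.989, 0.148]]
wrist_force: [-0.9, 0.3, 1.5]
grip_width: 0.0853
t 23.4333 pos [0.4591 0.2401 0.4509] F [-0.9  0.3  1.5] w 0.0853 j [ -6.  -0. -28.  87.   4.  86. -30.]
3.6 0.0 -0.1 0.2 29.9 1.3; 3.6 0.0 -0.1 0.2 29.9 -0.6; 3.6 0.0 -0.1 0.1 29.8 -2.5; 3.6 0.0 -0.1 0.1 29.6 -4.3; 3.6 0.0 -0.1 0.1 29.3 -6.2; 
3.6 0.0 -0.1 0.0 28.8 -8.0;
```

```bash
python3 -m handwheel '3.6 0 0 0 27 1 1;3.6 0 0 0 30 0 1;3.6 0 0 0 30 -2 1;3.6 0 0 0 30 -4 1;3.6 0 0 0 29 -6 1';python3 -m handwheel '3.6 0 0 0 20 -8 1;0 0 0 0 0 0 1;0 0 0 0 0 0 1';python3 chk.py small
```

```text
time_s: 23.85
tool_pos: [0.4888, 0.2386, 0.3081]
ee_rot: [[0.074, 0.45, 0.89], [-0.997, 0.037, 0.065], [-0.004, -0.892, 0.452]]
wrist_force: [1.1, -1.0, -0.1]
grip_width: 0.0851
time_s: 24.1
tool_pos: [0.4896, 0.238, 0.2855]
ee_rot: [[0.075, 0.498, 0.864], [-0.997, 0.038, 0.064], [-0.0, -0.866, 0.5]]
wrist_force: [0.0, 0.1, 1.5]
grip_width: 0.0853
t 24.1 pos [0.4896 0.238  0.2855] F [0.  0.1 1.5] w 0.0853 j [ -7.  -7. -32. 118.  19.  44. -46.]
rotvec err(tool,deg) [ 0.01 -0.11  0.04]
grasp->bar err, bin axes (-along bar, in, up slope) mm [ -4.5 131.3  -1.9] F bin axes [-0.1 -1.3  0.8]
```

Now joint 3 is only at -32. I'll go in.

```bash
python3 -m handwheel '0 0 0 -2 15 -1 1;0 0 0 -2 25 -1 1;0 0 0 0 25 0 1;0 0 0 0 18 0 1;0 0 0 0 5 0 1';python3 -m handwheel '0 0 0 0 0 0 1;0 0 0 0 0 0 1';python3 chk.py small c10
```

```text
time_s: 24.52
tool_pos: [0.5359, 0.2461, 0.2095]
ee_rot: [[0.071, 0.5, 0.863], [-0.997, 0.039, 0.06], [-0.004, -0.865, 0.502]]
wrist_force: [-0.8, -0.8, 1.2]
grip_width: 0.0849
time_s: 24.68
tool_pos: [0.5345, 0.2469, 0.2109]
ee_rot: [[0.073, 0.502, 0.862], [-0.997, 0.04, 0.062], [-0.004, -0.864, 0.503]]
wrist_force: [0.5, -0.0, 0.0]
grip_width: 0.0855
t 24.6833 pos [0.5345 0.2469 0.2109] F [ 0.5 -0.   0. ] w 0.0855 j [ -6.   3. -34. 120.  33.  36. -58.]
rotvec err(tool,deg) [-0.23 -0.27 -0.08]
grasp->bar err, bin axes (-along bar, in, up slope) mm [ 1.  43.9 -4. ] F bin axes [0.1 0.2 0.5]
scene crop origin 301 117 scale 4
top crop origin 128 167 scale 4
```

View pics/c10.png

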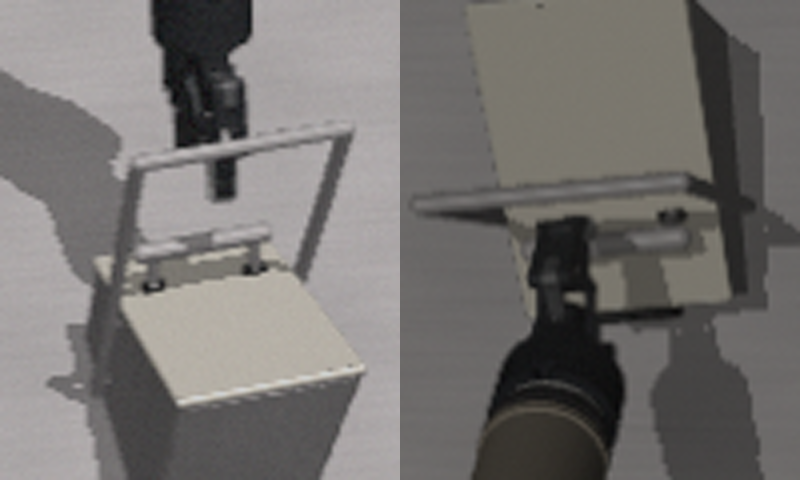

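```bash
python3 - <<'E'
from h import *
s=ctrl.sense();A=np.array(s["ee_rot"]);t=np.array(s["tool_pos"])
b,y=BAR["small"];B=axes(y)
o={"scene":(301,117),"top":(128,167)}
for c in o:
    p=ctrl.get_image(c)
    X=[t,t-.013*A[:,1]+.042*A[:,2],t-.013*A[:,1]-.042*A[:,2],t-.013*A[:,1]+.042*A[:,2]+.011*A[:,0],t-.013*A[:,1]+.042*A[:,2]-.011*A[:,0],b,b+.05*B[:,0],b-.05*B[:,0]]
    print(c,np.round((proj(p,X)-o[c])*4).tolist())
E
```

```text
scene [[203.0, 215.0], [219.0, 224.0], [187.0, 178.0], [205.0, 226.0], [233.0, 221.0], [201.0, 243.0], [140.0, 252.0], [262.0, 233.0]]
top [[194.0, 257.0], [182.0, 209.0], [201.0, 322.0], [199.0, 208.0], [165.0, 210.0], [202.0, 242.0], [276.0, 237.0], [128.0, 247.0]]
```

Allowing for parallax this matches the same stage at the big bin, so I'll go in and close.

```bash
python3 -m handwheel '-0.2 -0.3 0 2 10 -2 1;0 0 0 1 11 0 1;0 0 0 0 11 0 1;0 0 0 0 10 0 1;0 0 0 0 0 0 1';python3 -m handwheel '0 0 0 0 0 0 1;0 0 0 0 0 0 1';python3 chk.py small c11
```

```text
time_s: 25.3
tool_pos: [0.5517, 0.2431, 0.1681]
ee_rot: [[0.078, 0.493, 0.866], [-0.997, 0.036, 0.069], [0.003, -0.869, 0.494]]
wrist_force: [0.3, -0.3, -0.2]
grip_width: 0.0854
time_s: 25.47
tool_pos: [0.552, 0.2445, 0.1707]
ee_rot: [[0.079, 0.496, 0.865], [-0.997, 0.038, 0.069], [0.001, -0.867, 0.498]]
wrist_force: [-0.2, 0.1, 0.3]
grip_width: 0.0854
t 25.4667 pos [0.552  0.2445 0.1707] F [-0.2  0.1  0.3] w 0.0854 j [ -7.   8. -33. 121.  40.  33. -64.]
rotvec err(tool,deg) [ 0.16  0.14 -0.01]
grasp->bar err, bin axes (-along bar, in, up slope) mm [-2.9  0.5  1.1] F bin axes [-0.1 -0.3 -0. ]
scene crop origin 301 117 scale 4
top crop origin 128 167 scale 4
```

View pics/c11.png

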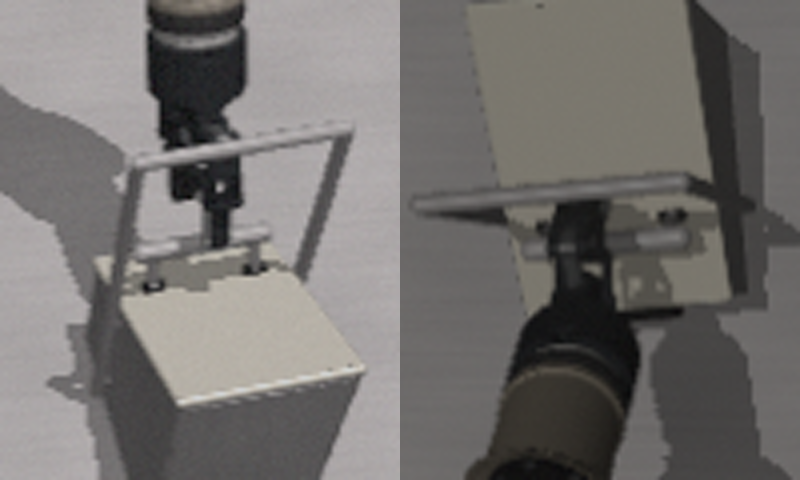

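```bash
python3 -m handwheel '0 0 0 4 0 1 1;0 0 0 0 0 0 0.4;0 0 0 0 0 0 0.3;0 0 0 0 0 0 0.2;0 0 0 0 0 0 0' 40;python3 -m handwheel '0 0 0 0 0 0 0;0 0 0 0 0 0 0;0 0 0 0 0 0 0;0 0 0 0 0 0 0;0 0 0 0 0 0 0' 40;python3 chk.py small; python3 -m handwheel '0 0 0 0 -1.5 0 0;0 0 0 0 -1.5 0 0;0 0 0 0 0 0 0;0 0 0 0 0 0 0';python3 chk.py small c12
```

```text
time_s: 25.98
tool_pos: [0.5532, 0.2404, 0.1711]
ee_rot: [[0.079, 0.496, 0.865], [-0.997, 0.038, 0.069], [0.001, -0.867, 0.498]]
wrist_force: [0.2, -0.5, 0.4]
grip_width: 0.0386
time_s: 26.4
tool_pos: [0.5535, 0.2405, 0.1713]
ee_rot: [[0.079, 0.496, 0.864], [-0.997, 0.038, 0.069], [0.001, -0.867, 0.498]]
wrist_force: [-0.3, -1.2, 1.7]
grip_width: 0.0114
t 26.4 pos [0.5535 0.2405 0.1713] F [-0.3 -1.2  1.7] w 0.0114 j [ -7.   8. -32. 121.  40.  33. -63.]
rotvec err(tool,deg) [0.14 0.13 0.  ]
grasp->bar err, bin axes (-along bar, in, up slope) mm [-7.   0.4 -0.2] F bin axes [ 1.2 -1.7  0.5]
time_s: 26.73
tool_pos: [0.552, 0.2403, 0.1736]
ee_rot: [[0.079, 0.496, 0.865], [-0.997, 0.038, 0.069], [0.001, -0.867, 0.498]]
wrist_force: [4.4, 0.4, -1.1]
grip_width: 0.0114
t 26.7333 pos [0.552  0.2403 0.1736] F [ 4.4  0.4 -1.1] w 0.0114 j [ -6.   8. -33. 121.  39.  33. -63.]
rotvec err(tool,deg) [ 0.15  0.12 -0.01]
grasp->bar err, bin axes (-along bar, in, up slope) mm [-7.   3.2 -0. ] F bin axes [-0.1  3.2  3.3]
scene crop origin 301 117 scale 4
top crop origin 128 167 scale 4
```

View pics/c12.png

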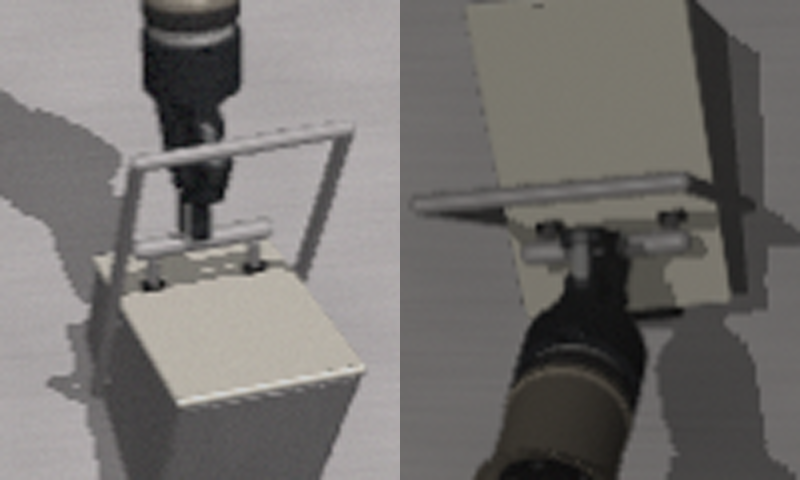

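The bar is gripped at its middle (scene (198,238), top (595,245)) and shows no lift yet. I'll pull further in small steps.

```bash
python3 -m handwheel '0 0 0 0 -1.5 0 0;0 0 0 0 -1.5 0 0;0 0 0 0 0 0 0;0 0 0 0 0 0 0';python3 chk.py small c13
```

```text
time_s: 27.17
tool_pos: [0.5504, 0.2402, 0.1763]
ee_rot: [[0.079, 0.496, 0.865], [-0.997, 0.038, 0.069], [0.001, -0.867, 0.498]]
wrist_force: [4.1, 0.6, -1.2]
grip_width: 0.0112
t 27.1667 pos [0.5504 0.2402 0.1763] F [ 4.1  0.6 -1.2] w 0.0112 j [ -6.   7. -33. 121.  38.  33. -62.]
rotvec err(tool,deg) [0.15 0.13 0.  ]
grasp->bar err, bin axes (-along bar, in, up slope) mm [-7.   6.4  0. ] F bin axes [-0.3  3.1  3. ]
scene crop origin 301 117 scale 4
top crop origin 128 167 scale 4
```

View pics/c13.png

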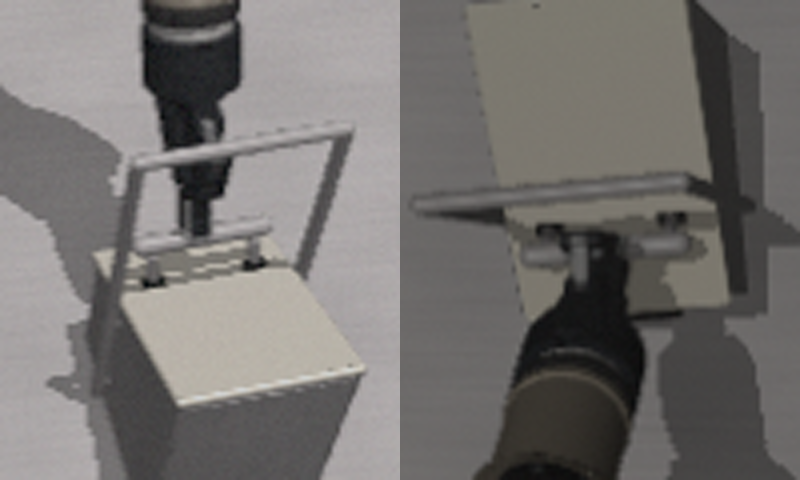

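The force stays at 3.1 N while the tool moved another 3 mm, where the big bin rose to 5.8 N. The lid is giving, so it isn't caught. I'll return it and press down in steps.

```bash
python3 -m handwheel '0 0 0 0 2 0 0;0 0 0 0 2 0 0;0 0 0 0 2 0 0;0 0 0 0 0 0 0' 60;python3 chk.py small;python3 -m handwheel '0 0 0 0 1.5 0 0;0 0 0 0 1.5 0 0;0 0 0 0 0 0 0;0 0 0 0 0 0 0';python3 chk.py small;
```

```text
time_s: 27.6
tool_pos: [0.5533, 0.2405, 0.1709]
ee_rot: [[0.079, 0.496, 0.865], [-0.997, 0.038, 0.069], [0.001, -0.868, 0.497]]
wrist_force: [0.7, -0.3, 2.9]
grip_width: 0.01
t 27.6 pos [0.5533 0.2405 0.1709] F [ 0.7 -0.3  2.9] w 0.01 j [ -7.   8. -32. 121.  40.  33. -63.]
rotvec err(tool,deg) [0.17 0.14 0.02]
grasp->bar err, bin axes (-along bar, in, up slope) mm [-7.   0.2  0.1] F bin axes [ 0.4 -2.1  2.1]
time_s: 27.93
tool_pos: [0.5545, 0.2406, 0.1689]
ee_rot: [[0.079, 0.496, 0.865], [-0.997, 0.037, 0.069], [0.002, -0.867, 0.498]]
wrist_force: [-2.7, -1.3, 7.2]
grip_width: 0.0101
t 27.9333 pos [0.5545 0.2406 0.1689] F [-2.7 -1.3  7.2] w 0.0101 j [ -7.   8. -32. 121.  40.  33. -64.]
rotvec err(tool,deg) [0.15 0.15 0.04]
grasp->bar err, bin axes (-along bar, in, up slope) mm [-6.9 -2.1  0.2] F bin axes [ 1.1 -7.7  1.2]
```

```bash
python3 -m handwheel '0 0 0 0 1.5 0 0;0 0 0 0 1.5 0 0;0 0 0 0 0 0 0;0 0 0 0 0 0 0';python3 chk.py small;python3 -m handwheel '0 0 0 0 1.5 0 0;0 0 0 0 0 0 0;0 0 0 0 0 0 0';python3 chk.py small
```

```text
time_s: 28.27
tool_pos: [0.5558, 0.2408, 0.1665]
ee_rot: [[0.079, 0.496, 0.864], [-0.997, 0.037, 0.069], [0.002, -0.867, 0.498]]
wrist_force: [-5.9, -1.8, 11.0]
grip_width: 0.01
t 28.2667 pos [0.5558 0.2408 0.1665] F [-5.9 -1.8 11. ] w 0.01 j [ -7.   9. -32. 121.  41.  33. -64.]
rotvec err(tool,deg) [0.14 0.16 0.06]
grasp->bar err, bin axes (-along bar, in, up slope) mm [-6.8 -4.8  0.2] F bin axes [  1.3 -12.6   0.3]
time_s: 28.52
tool_pos: [0.5563, 0.2408, 0.1662]
ee_rot: [[0.078, 0.497, 0.864], [-0.997, 0.036, 0.069], [0.003, -0.867, 0.499]]
wrist_force: [-12.9, -4.6, 18.1]
grip_width: 0.0101
t 28.5167 pos [0.5563 0.2408 0.1662] F [-12.9  -4.6  18.1] w 0.0101 j [ -7.   9. -32. 121.  41.  33. -64.]
rotvec err(tool,deg) [0.09 0.16 0.12]
grasp->bar err, bin axes (-along bar, in, up slope) mm [-6.9 -5.4 -0.1] F bin axes [  3.6 -22.3  -2.4]
```

It bottomed at about 22 N. I'll ease off, then tug again.

```bash
python3 -m handwheel '0 0 0 0 -2.5 0 0;0 0 0 0 -2.5 0 0;0 0 0 0 -2 0 0;0 0 0 0 0 0 0;0 0 0 0 0 0 0';python3 chk.py small;python3 -m handwheel '0 0 0 0 -1.5 0 0;0 0 0 0 -1.5 0 0;0 0 0 0 0 0 0;0 0 0 0 0 0 0';python3 chk.py small;python3 -m handwheel '0 0 0 0 -1.5 0 0;0 0 0 0 -1.5 0 0;0 0 0 0 0 0 0;0 0 0 0 0 0 0';python3 chk.py small
```

```text
time_s: 28.93
tool_pos: [0.5536, 0.2405, 0.1707]
ee_rot: [[0.079, 0.496, 0.864], [-0.997, 0.038, 0.069], [0.001, -0.867, 0.498]]
wrist_force: [1.8, -0.8, 4.2]
grip_width: 0.01
t 28.9333 pos [0.5536 0.2405 0.1707] F [ 1.8 -0.8  4.2] w 0.01 j [ -7.   8. -32. 121.  40.  33. -63.]
rotvec err(tool,deg) [ 0.14  0.13 -0.  ]
grasp->bar err, bin axes (-along bar, in, up slope) mm [-6.9 -0.1 -0. ] F bin axes [ 0.9 -2.8  3.6]
time_s: 29.27
tool_pos: [0.5521, 0.2403, 0.1728]
ee_rot: [[0.079, 0.496, 0.865], [-0.997, 0.038, 0.069], [0.001, -0.868, 0.497]]
wrist_force: [4.5, 0.8, -1.3]
grip_width: 0.0101
t 29.2667 pos [0.5521 0.2403 0.1728] F [ 4.5  0.8 -1.3] w 0.0101 j [ -6.   8. -33. 121.  39.  33. -63.]
rotvec err(tool,deg) [ 0.19  0.13 -0.01]
grasp->bar err, bin axes (-along bar, in, up slope) mm [-7.   2.5  0.3] F bin axes [-0.4  3.5  3.3]
time_s: 29.6
tool_pos: [0.5504, 0.2402, 0.1753]
ee_rot: [[0.079, 0.496, 0.865], [-0.997, 0.038, 0.069], [0.001, -0.868, 0.497]]
wrist_force: [5.1, 1.4, -2.5]
grip_width: 0.0102
t 29.6 pos [0.5504 0.2402 0.1753] F [ 5.1  1.4 -2.5] w 0.0102 j [ -6.   8. -33. 121.  39.  33. -62.]
rotvec err(tool,deg) [ 0.2   0.13 -0.  ]
grasp->bar err, bin axes (-along bar, in, up slope) mm [-7.   5.5  0.5] F bin axes [-1.   4.7  3.2]
```

Now it rises (4.7 N). I'll draw on.

```bash
python3 -m handwheel '0 0 0 0 -1.5 0 0;0 0 0 0 -1.5 0 0;0 0 0 0 0 0 0;0 0 0 0 0 0 0';python3 chk.py small;python3 -m handwheel '0 0 0 0 -1 0 0;0 0 0 0 0 0 0;0 0 0 0 0 0 0';python3 chk.py small c14
```

```text
time_s: 29.93
tool_pos: [0.5488, 0.24, 0.1776]
ee_rot: [[0.079, 0.495, 0.865], [-0.997, 0.038, 0.069], [0.001, -0.868, 0.497]]
wrist_force: [5.8, 2.0, -4.2]
grip_width: 0.0103
t 29.9333 pos [0.5488 0.24   0.1776] F [ 5.8  2.  -4.2] w 0.0103 j [ -6.   7. -33. 121.  38.  33. -62.]
rotvec err(tool,deg) [ 0.22  0.13 -0.01]
grasp->bar err, bin axes (-along bar, in, up slope) mm [-7.1  8.3  0.7] F bin axes [-1.6  6.6  3.1]
time_s: 30.18
tool_pos: [0.5483, 0.2399, 0.1784]
ee_rot: [[0.079, 0.495, 0.865], [-0.997, 0.038, 0.069], [0.001, -0.868, 0.497]]
wrist_force: [5.9, 1.2, -4.6]
grip_width: 0.01
t 30.1833 pos [0.5483 0.2399 0.1784] F [ 5.9  1.2 -4.6] w 0.01 j [ -6.   7. -33. 121.  38.  33. -62.]
rotvec err(tool,deg) [ 0.23  0.13 -0.01]
grasp->bar err, bin axes (-along bar, in, up slope) mm [-7.2  9.2  0.8] F bin axes [-0.7  7.   2.9]
scene crop origin 301 117 scale 4
top crop origin 128 167 scale 4
```

View pics/c14.png

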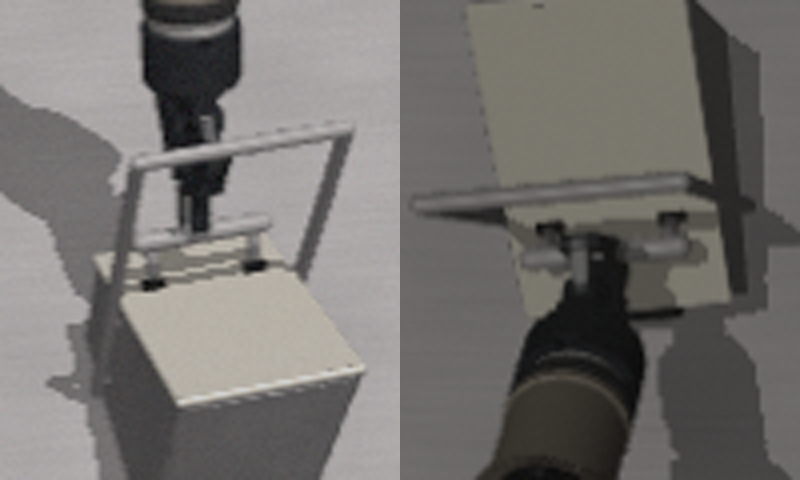

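The bar has lifted and the lid looks shut, with the catch at top (655,312) still in place. I'll pull another 1 mm and hold.

```bash
python3 -m handwheel '0 0 0 0 -1 0 0;0 0 0 0 0 0 0;0 0 0 0 0 0 0;0 0 0 0 0 0 0;0 0 0 0 0 0 0';python3 chk.py small|tail -1;python3 -m handwheel '0 0 0 0 0 0 0;0 0 0 0 0 0 0;0 0 0 0 0 0 0;0 0 0 0 0 0 0;0 0 0 0 0 0 0'>/dev/null;python3 -m handwheel '0 0 0 0 0 0 0;0 0 0 0 0 0 0;0 0 0 0 0 0 0;0 0 0 0 0 0 0;0 0 0 0 0 0 0';python3 chk.py small
```

```text
time_s: 30.7
tool_pos: [0.5478, 0.2399, 0.1791]
ee_rot: [[0.079, 0.495, 0.865], [-0.997, 0.038, 0.069], [0.001, -0.868, 0.496]]
wrist_force: [7.2, 1.9, -5.4]
grip_width: 0.0098
grasp->bar err, bin axes (-along bar, in, up slope) mm [-7.1 10.1  0.8] F bin axes [-1.3  8.3  3.6]
time_s: 31.53
tool_pos: [0.5478, 0.2399, 0.1791]
ee_rot: [[0.079, 0.495, 0.865], [-0.997, 0.038, 0.069], [0.001, -0.868, 0.496]]
wrist_force: [6.7, 2.7, -6.3]
grip_width: 0.0098
t 31.5333 pos [0.5478 0.2399 0.1791] F [ 6.7  2.7 -6.3] w 0.0098 j [ -6.   7. -33. 121.  38.  34. -62.]
rotvec err(tool,deg) [ 0.24  0.13 -0.01]
grasp->bar err, bin axes (-along bar, in, up slope) mm [-7.1 10.1  0.8] F bin axes [-2.1  8.9  2.8]
```

The tug held at 8.3 to 8.9 N for about 1.3 s, so the lid is caught. I'll relax, release and retreat.

```bash
python3 -m handwheel '0 0 0 0 3 0 0;0 0 0 0 3 0 0;0 0 0 0 3 0 0;0 0 0 0 0 0 0;0 0 0 0 0 0 0.5';python3 -m handwheel '0 0 0 0 0 0 0.7;0 0 0 0 0 0 1;0 0 0 0 0 0 1;0 0 0 0 0 0 1;0 0 0 0 0 0 1';python3 chk.py small c15;python3 -m handwheel '0 0 0 0 -10 0 1;0 0 0 0 -15 0 1;0 0 0 0 -25 0 1;0 0 0 0 -25 0 1;0 0 0 0 -25 0 1';python3 -m handwheel '0 0 0 0 -20 -10 1;0 0 0 0 -10 0 1;0 0 0 0 0 0 1;0 0 0 0 0 0 1';python3 - <<'E'
from h import *
st()
p=[cv2.resize(ctrl.get_image(c)["pixels"],(400,300))[...,::-1] for c in("scene","top")]
for c in("scene","top"):
    q=ctrl.get_image(c);cv2.imwrite(f"pics/{c}_end.png",q["pixels"][...,::-1])
E
```

```text
time_s: 31.95
tool_pos: [0.5518, 0.24, 0.1716]
ee_rot: [[0.078, 0.494, 0.866], [-0.997, 0.037, 0.069], [0.002, -0.868, 0.496]]
wrist_force: [-0.8, -0.3, 0.8]
grip_width: 0.0207
time_s: 32.37
tool_pos: [0.5522, 0.2402, 0.1721]
ee_rot: [[0.079, 0.496, 0.865], [-0.997, 0.038, 0.069], [0.001, -0.868, 0.497]]
wrist_force: [-0.3, -0.1, 0.6]
grip_width: 0.0809
t 32.3667 pos [0.5522 0.2402 0.1721] F [-0.3 -0.1  0.6] w 0.0809 j [ -7.   8. -32. 121.  39.  33. -63.]
rotvec err(tool,deg) [0.19 0.13 0.02]
grasp->bar err, bin axes (-along bar, in, up slope) mm [-7.1  1.8  0.5] F bin axes [ 0.  -0.7 -0. ]
scene crop origin 301 117 scale 4
top crop origin 128 167 scale 4
time_s: 32.88
tool_pos: [0.502, 0.2365, 0.2595]
ee_rot: [[0.079, 0.495, 0.865], [-0.997, 0.038, 0.069], [0.001, -0.868, 0.497]]
wrist_force: [0.5, 0.2, 0.3]
grip_width: 0.0854
time_s: 33.22
tool_pos: [0.4797, 0.2346, 0.2802]
ee_rot: [[0.078, 0.497, 0.864], [-0.997, 0.038, 0.069], [0.001, -0.867, 0.498]]
wrist_force: [-0.3, -0.2, -0.2]
grip_width: 0.0856
t 33.2167 pos [0.4797 0.2346 0.2802] F [-0.3 -0.2 -0.2] w 0.0856 j [ -5.  -8. -34. 119.  18.  44. -46.]
```

View pics/scene_end.png

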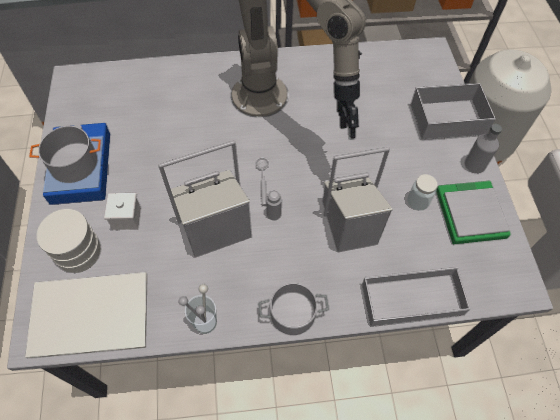

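View pics/top_end.png

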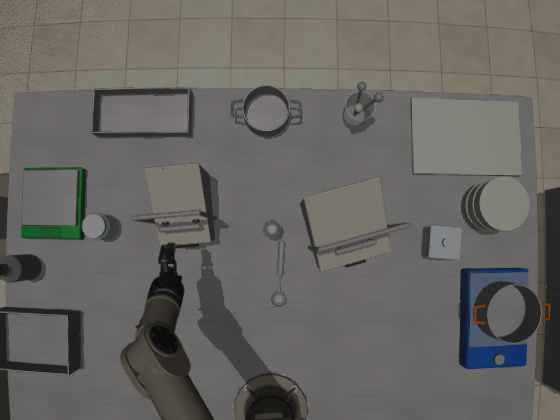

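Both lids look shut at (210,195) and (357,195) in the scene view. The shaker, spoon, jar and tub are where they were, and the gripper is clear of everything. I'll hand in.

```bash
python3 -c "
from bench import ctrl
print(ctrl.job_done())"
```

```text
the job is handed in; nothing more can be done
None
```

Both bins are checked, wider one first, and I handed the job in at about 33 s with both lids shut and caught.

- **Wider bin:** the lid was already caught. The pull rose steadily to 8.3 N as the handle drew out, about 9.5 mm of tool travel including the lid's play. I held it for about 1 s and the lid stayed shut.
- **Narrower bin:** the lid was not caught. On the first tug the force stayed at about 3.1 N while the handle kept moving, roughly 6 mm at the handle. I let it back down and pressed until it bottomed, at about 22 N where 12–15 N would have done. The second tug rose to 8.3–8.9 N, and I held it for about 1.3 s with the lid staying shut.

**Last checks:** in the final pictures both lids look shut, and the shaker, spoon, jar and tub look where they were by eye. The wrist force was near zero with the gripper clear. I judged the handle travel from force and tool position, because the joints can't be read directly.

**What went wrong:**
- **Joint limits:** the first approach to the wider bin brought joint 3 to 83.2° (limit 83.42°). Joint 2 also read about -28° (limit -28.35°) when the arm was folded close. No range trip was reported, and I went back and came in with a less folded arm. The first approach to the narrower bin was heading the same way, so I did the same there.
- **Sideways offset:** at the narrower bin the pictures and the computed pose disagreed by about 7 mm along the bar. I went by the pictures.
- **Grip reading:** the gripper read 10–13 mm on the 16 mm bars. The grip held anyway.

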